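Burnish a leather coaster on the crank turntable and park it at the pointer

TASK

Burnish the leather coaster under the slicker block: take the crank knob and bring the turntable's steel wheel up to 20 turns a minute, counter-clockwise seen from above, and keep it there, between 16 and 24, for 6 seconds without a break; never let the wheel go over 30. Then stop it with the lug on its rim in front of the fixed pointer, and let go with everything at rest. Work it by the crank alone: keep the gripper off the wheel and the leather, and leave the slicker in its frame and the things on the bench alone.

Things in the scene. Friction and masses are not known exactly. Their poses are not given: they have to be found in the camera images.
- wheel (a joint): angle of the heavy steel wheel of the burnishing turntable (rad, turns are counted on); grows counter-clockwise seen from above, 0 (and every multiple of 2 pi) when the lug is in front of the pointer; 20 turns a minute is 2.09 rad/s. Bearing and slicker drag on it with nominally 0.06 N m (0.03 to 0.11, differing from day to day) plus 0.012 N m per rad/s
- crank (a joint): angle of the crank relative to the wheel (rad, counter-clockwise from above). It sits on a greased slip hub that drives the wheel with 0.04 N m per rad/s it turns faster (and brakes it when slower): to keep the wheel at 2.09 rad/s it must turn at about 4.3 rad/s (3.5 to 5.6). At wheel + crank = 0 the crank arm points from the axis straight away from the pointer
- clamp (a point): top centre of the clamp disc on the wheel: steel wheel, 220 mm wide, 16 mm thick, top 64 mm above the table, with the leather coaster (170 mm wide, top at 82 mm), clamp disc (76 mm, top at 90 mm) and rim lug; one piece, nominally 4.2 kg, inertia 0.024 kg m2 (-10 to +40 percent); follows the crank with a time constant of about 0.5 s; this point is on the axis, 90 mm up; not to be touched
- knob_mid (a point): middle of the crank knob: upright dark wooden knob, 30 mm thick, 52 mm tall, on the end of the flat steel crank arm, 60 mm from the axis; spins freely on its pin, so the gripper need not turn with the crank. The point is on the knob's axis 152 mm above the table; knob from 122 to 174 mm, arm's top at 120 mm; nothing else on the turntable is above 125 mm
- axis (a point): point on the vertical axis of wheel and crank, 126 mm above the table; fixed within an episode. The stand under it is a grey plate of 300 x 260 x 24 mm; its x axis points from the pointer through the axis to the slicker on the far side
- pointer (a point): tip of the fixed steel pointer on a post beside the wheel, on the side nearer the robot; the tip is 115 mm from the axis, 92 mm above the table, and aims at the axis (along its own +x)
- lug (a point): dark steel lug on the wheel's rim, 20 x 30 x 24 mm, top 88 mm above the table; the point is on its centre line, 102 mm from the axis, 92 mm above the table: at the mark it is 13 mm from the pointer's tip
- slicker: slicker: small wooden block with a brass top, 34 x 34 x 20 mm, lying loose in an aluminium frame on the stand with 1.5 mm play; its weight (nominally 0.12 kg) rests on the leather coaster, 66 mm from the axis on the side away from the pointer, and rubs it as it turns; top 102 mm above the table; origin under its centre; stays where it is
- dye_jar: jar of edge dye, 48 mm wide and 60 mm tall, on the table to the left of the turntable; origin under its centre; to be left alone
- coasters: stack of finished round leather coasters, 100 mm wide and 30 mm tall, on the table to the right of the turntable; origin under its centre; to be left alone
- mallet: wooden mallet 260 mm long lying on the table, left; to be left alone
- awl: awl with a wooden handle, 150 mm long, lying on the table, right; to be left alone
- dapping: aluminium dapping block 140 x 35 x 18 mm lying on the table, right; to be left alone

How it is judged:
By the outcome, as a careful person would: the job done as asked, in the order asked, and still so for the second after the job is handed in, with the robot touching nothing.
It also fails if it takes over 64 s, if anything falls off the work surface, if the arm or the gripper's body presses on something with over 40 N, if the wrist force passes 120 N, or if a joint passes its speed limit or range.

ROBOT

A 7-joint arm with a two-finger parallel gripper is mounted at the origin on the work surface. World frame = base frame: x ahead of the robot, y to its left, z up, the work surface at z = 0. Lengths are in m, angles in rad, forces in N, time in s.
With the tool pointing down it reaches from about 0.425 to 0.925 m from the base axis. Payload 6.8 kg.
Tool frame: the origin (TCP) lies at the very end of the fingers, on their centre line; the grasp point (between the pads) lies bot.grip_depth behind it (bot.grip_depth is the distance from the TCP to the grasp point, in m); z points along the fingers, y is the line along which they close (so a half turn about z gives the same grasp; the last joint's range is limited). The gripper opens to 85 mm and grips with 20 to 120 N. Pads are 22 mm wide; open, the fingers measure 114 mm over their backs; the gripper's body (76 mm by 85 mm) begins 54 mm behind the grasp point. The pads swing forward as they close: fully open they stand 13 mm farther back than shut.
Start: joints at [1.16, 0.477, 0.022, 1.555, -0.011, 1.109, -0.083], TCP at [0.201, -0.644, 0.231] pointing down, gripper open.
Joint ranges: [-2.96, 2.96], [-0.34, 2.1], [-1.41, 1.46], [0.24, 2.44], [-1.37, 4.51], [0.17, 1.92], [-2.96, 2.96]. Speed limits (rad/s): [2.39, 2.39, 3.14, 3.14, 3.14, 3.14, 3.14].

INTERFACE

Orientations are given as a unit quaternion [w, x, y, z].
In Python, from station import bot gives the robot as it stands.
- The arm moves only by the tool send_rows, never from a script. Its arguments are lists of equal length, an entry for each row: "slide": the shift along the tool's x, y, z in mm, a list of three; "roll": the turn about the tool's z in degrees; "claw": the opening, from 0 (shut) to 1 (fully open). A call has exactly 8 rows; each row is the pose to reach, as a shift and turn from the pose commanded when the call began, along the tool's axes at that moment; what a row does not reach only later rows make up. A row lasts 1/12 s, in which the tool goes at most 41.7 mm and 7.16 degrees, less where a joint would pass 70% of its speed; a pose out of reach is approached as far as the arm can. A call with a gripper value outside its range is refused whole. The fingers move at their own pace and stop on an object; "force" is the grip in N (left out, the last holds). Time passes only in rows, so rows that repeat a pose let the fingers close, or fill a call up. It gives the time, the measured TCP pose, the force, the opening and the grip force at its end, in the units of the state.
- bot.get_obs(): the state, without advancing time (a new reading comes with each control period).
- bot.read_camera(name): name is "side" or "top"; returns the picture (420x560x3 uint8, red, green, blue); there is no depth.
- bot.camera_model(name): a dict with "camera_matrix" (3x3 intrinsics, pixels), "camera_from_world" (4x4, takes a point from world to camera coordinates). Camera axes: x right, y down, z forward; pixel columns grow to the right and rows downward; lengths in m; the calibration is good to about 2 mm. A picture is of the moment at which its call begins. camera_model takes no time and is no camera call.
- bot.hand_in(): hands the job in; it is judged then, once.
The state is a dict: "t": time; "q": joint angles; "joint_vel": joint speeds; "joint_torque": joint torques, N m; "eef_pos": TCP position; "tool_rot": TCP orientation; "contact_force": force on the tool from outside, world axes, zero at the start; "torque": the same for the moment, N m; "gripper_width": opening from 0.0 (shut) to 1.0 (fully open); "grasp_force": force on a finger pad.
Only numpy, scipy, OpenCV 4.12 (cv2) and the standard library are available. Lean on these libraries where they do the work, as an engineer would, in place of code of your own. Each camera call takes 0.05 s, during which the arm holds its last target. There are 200 camera calls.

## Working session

There is one attempt and no reset: what is moved stays moved. The work goes in short steps, Python scripts to look and compute and a tool call to move; the robot and the scene stay as the last step left them, time stands still between calls to the robot, and variables do not carry over. Pictures are saved under pics/ and viewed, at most 10 in all, crops included, and the job is handed in when it is done.

Besides the shell and the picture viewer there is one more tool, called in YAML: its name, and indented under it one key for each argument. send_rows: Moves the arm, as the interface text tells. Its arguments: {"type":"object","properties":{"slide":{"type":"array","items":{"type":"array","items":{"type":"number"}}},"roll":{"type":"array","items":{"type":"number"}},"claw":{"type":"array","items":{"type":"number"}},"force":{"type":"number"}},"required":["slide","roll","claw"]}

```bash
mkdir -p pics; ls
python3 - <<'E'
from station import bot
import cv2, numpy as np
np.set_printoptions(precision=4,suppress=True)
print(bot.grip_depth)
for n in ("side","top"):
    im=bot.read_camera(n); cv2.imwrite(f"pics/{n}0.png",im[:,:,::-1]); print(n,bot.camera_model(n))
print(bot.get_obs())
E
```

```text
pics
0.0187
side {'camera_matrix': array([[520.0508,   0.    , 274.775 ],
       [  0.    , 520.0508, 205.0039],
       [  0.    ,   0.    ,   1.    ]]), 'camera_from_world': array([[-0.7886, -0.6148,  0.0127,  0.4454],
       [-0.4328,  0.5402, -0.7217,  0.3445],
       [ 0.4368, -0.5746, -0.6921,  1.2094],
       [ 0.    ,  0.    ,  0.    ,  1.    ]])}
top {'camera_matrix': array([[452.8376,   0.    , 269.6324],
       [  0.    , 452.8376, 207.9721],
       [  0.    ,   0.    ,   1.    ]]), 'camera_from_world': array([[ 0.0178, -0.9997, -0.0172, -0.0105],
       [-0.9901, -0.0152, -0.1398,  0.6112],
       [ 0.1395,  0.0195, -0.99  ,  1.3121],
       [ 0.    ,  0.    ,  0.    ,  1.    ]])}
{'t': 0.1, 'q': array([ 1.1599,  0.4777,  0.0223,  1.5563, -0.0115,  1.1093, -0.0831]), 'joint_vel': array([-0.001 , -0.003 ,  0.0016, -0.001 , -0.0009,  0.0018,  0.0001]), 'joint_torque': array([  0.0047, -59.7758,   1.6138, -28.1954,   0.0129,   0.005 ,
         0.    ]), 'eef_pos': array([ 0.2011, -0.6438,  0.2304]), 'tool_rot': array([-0.0008,  0.9886,  0.1508, -0.0002]), 'contact_force': array([-0.0663,  0.3338,  1.0685]), 'torque': array([ 0.0622, -0.006 , -0.0084]), 'grasp_force': 0.0, 'gripper_width': 0.999042510679667}
```

View pics/side0.png

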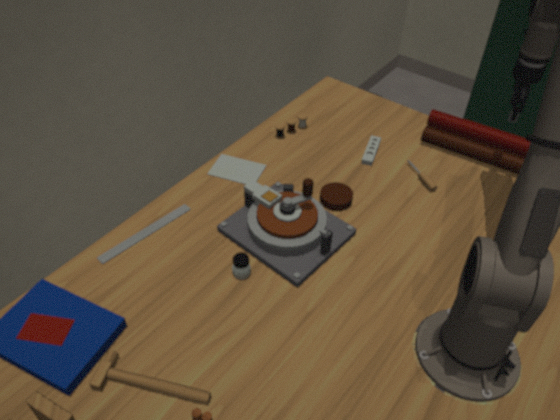

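View pics/top0.png

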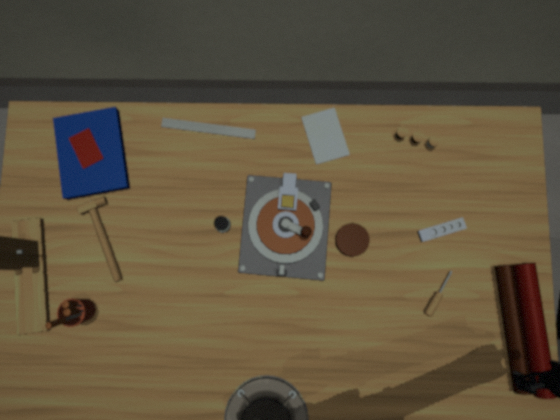

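The side view shows the turntable near (287,218), the knob near (308,187) and the pointer post near (326,240). The top view shows the wheel centre near (286,225), the knob at about (305,232), the lug at about (314,205), the pointer at about (282,270) and the slicker at (288,201). I'll enlarge both to get pixel positions.

Run:
```python
import cv2, numpy as np
t=cv2.imread("pics/top0.png")[165:290,230:345]; s=cv2.imread("pics/side0.png")[165:285,210:360]
f=lambda a,k:cv2.convertScaleAbs(cv2.resize(a,None,fx=k,fy=k,interpolation=cv2.INTER_CUBIC),alpha=1.7)
T=f(t,4.6);S=f(s,5)
cv2.imwrite("pics/tc.png",T);cv2.imwrite("pics/sc.png",S)
```

```text
(no output)
```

View pics/tc.png

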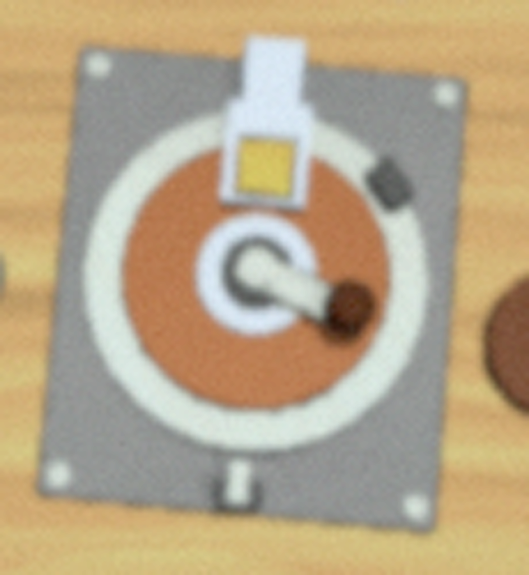

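View pics/sc.png

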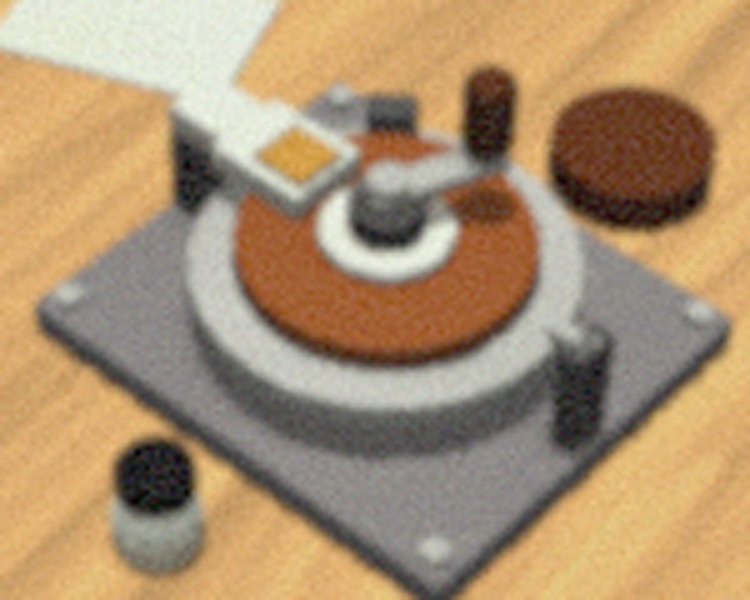

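The top crop shows the knob top at (352,303), the lug at (390,184), the pointer tip at (238,462) and the slicker's brass at (265,165). In the side crop the knob spans from (492,78) down to (488,155), and the pointer tip is at about (558,335). Next I'll measure these from masks and rays.

```bash
cat > h.py <<'E'
from station import bot
import cv2, numpy as np
np.set_printoptions(precision=4,suppress=True)
CM={n:bot.camera_model(n) for n in("side","top")}
def ray(n,p):
    M=CM[n]["camera_from_world"];R,t=M[:3,:3],M[:3,3]
    d=R.T@np.linalg.solve(CM[n]["camera_matrix"],[p[0],p[1],1.]);return -R.T@t,d/np.linalg.norm(d)
def plane(n,p,z):
    c,d=ray(n,p);return c+d*(z-c[2])/d[2]
def tri(ps,pt):
    (a,d),(b,e)=ray("side",ps),ray("top",pt)
    s=np.linalg.lstsq(np.c_[d,-e],b-a,rcond=None)[0];u,v=a+d*s[0],b+e*s[1]
    return (u+v)/2,np.linalg.norm(u-v)
def proj(n,P):
    M=CM[n];p=M["camera_matrix"]@(M["camera_from_world"]@np.r_[P,1])[:3];return p[:2]/p[2]
def circ(P):  # circle fit of xy points
    A=np.c_[2*P[:,:2],np.ones(len(P))];s=np.linalg.lstsq(A,(P[:,:2]**2).sum(1),rcond=None)[0]
    return s[:2],np.sqrt(s[2]+s[0]**2+s[1]**2)
E
python3 - <<'E'
from h import *
tc=lambda x,y:(x/4.6+230-.4,y/4.6+165-.4); sc=lambda x,y:(x/5+210-.4,y/5+165-.4)
print("knobtop",tri(sc(492,80),tc(352,303)),"knob@.174",plane("top",tc(352,303),.174))
print("ptr",tri(sc(556,333),tc(238,462)), "brass",tri(sc(298,155),tc(265,165)))
print("lug@.088",plane("top",tc(390,184),.088))
scr=[plane("top",tc(*p),.026) for p in((97,66),(446,94),(416,506),(58,474))];print("screws",np.array(scr),np.mean(scr,0))
for n,z in(("top",.082),("side",.082)):
    im=cv2.imread(f"pics/{n}0.png");h=cv2.cvtColor(im,cv2.COLOR_BGR2HSV)
    m=((h[...,0]<11)&(h[...,1]>140)&(h[...,2]>70)).astype(np.uint8)
    b=np.zeros_like(m)
    if n=="top": b[170:285,240:335]=1
    else: b[190:245,255:325]=1
    m=cv2.morphologyEx(m*b,cv2.MORPH_OPEN,np.ones((2,2)));c=max(cv2.findContours(m,0,1)[0],key=cv2.contourArea)
    P=np.array([plane(n,p,z) for p in c[:,0,:].astype(float)]);ce,r=circ(P)
    for _ in range(8):
        e=abs(np.hypot(*(P[:,:2]-ce).T)-r);P2=P[e<max(.002,np.median(e)*1.5)];ce,r=circ(P2)
    print(n,"leather",ce,r,len(P2),len(P))
E
```

```text
knobtop (array([ 0.5342, -0.1017,  0.1707]), np.float64(0.0008842675701672695)) knob@.174 [ 0.5335 -0.1017  0.174 ]
ptr (array([ 0.442 , -0.0373,  0.0893]), np.float64(0.0005226683830853627)) brass (array([ 0.626 , -0.0515,  0.0996]), np.float64(0.00027035768724607904))
lug@.088 [ 0.6168 -0.1304  0.088 ]
screws [[ 0.7025  0.0595  0.026 ]
 [ 0.6869 -0.1721  0.026 ]
 [ 0.4167 -0.1529  0.026 ]
 [ 0.433   0.0784  0.026 ]] [ 0.5598 -0.0467  0.026 ]Traceback (most recent call last):
  File "<stdin>", line 13, in <module>
ValueError: max() iterable argument is empty
```

Run:
```python
from h import *
for n,bb,px in(("top",(170,285,240,335),(270,215)),("side",(190,245,255,325),(268,224))):
    im=cv2.GaussianBlur(cv2.imread(f"pics/{n}0.png"),(3,3),0);h=cv2.cvtColor(im,cv2.COLOR_BGR2HSV);ref=im[px[1],px[0]].astype(int)
    m=((h[...,1]>120)&(h[...,0]<15)).astype(np.uint8);b=np.zeros_like(m);b[bb[0]:bb[1],bb[2]:bb[3]]=1;m*=b
    print(n,ref,h[px[1],px[0]],m.sum())
    c=max(cv2.findContours(m,0,1)[0],key=cv2.contourArea)
    P=np.array([plane(n,p,.082) for p in c[:,0,:].astype(float)]);ce,r=circ(P)
    for _ in range(15):
        e=abs(np.hypot(*(P[:,:2]-ce).T)-r);P2=P[e<max(.002,np.median(e)*1.3)];ce,r=circ(P2)
    print("leather",ce,r,len(P2),len(P))
```

```text
top [ 46  71 107] [ 12 145 107] 1410
leather [ 0.5584 -0.0467] 0.07869009613328751 131 226
side [32 58 98] [ 12 172  98] 1351
leather [ 0.5523 -0.036 ] 0.07950824087063371 87 167
```

Every check agrees. The axis is near (0.559, -0.0467), the stand yaw is about -0.07 rad, the knob radius comes out at 0.0608 and the lug radius at 0.102. I'll start the approach, keeping it high and turning the tool to line up with the world axes.

send_rows:
  slide:
    - [11, -10, 0]
    - [38, -33, 0]
    - [68, -59, 0]
    - [98, -85, 0]
    - [128, -112, 0]
    - [158, -138, 0]
    - [188, -164, 0]
    - [214, -187, 0]
  roll: [1, 3, 6, 9, 12, 15, 17, 17.3]
  claw: [1, 1, 1, 1, 1, 1, 1, 1]
  force: 30

```text
t: 0.77
eef_pos: [0.3508, -0.3993, 0.2311]
tool_rot: [-0.0, 1.0, 0.0, -0.0]
contact_force: [0.8, 0.3, 0.5]
gripper_width: 1.001
grasp_force: 0.0
```

send_rows:
  slide:
    - [15, -24, 0]
    - [35, -57, 0]
    - [55, -89, 0]
    - [75, -122, 0]
    - [96, -155, 0]
    - [116, -188, 0]
    - [136, -220, 0]
    - [156, -253, 0]
  roll: [0, 0, 0, 0, 0, 0, 0, 0]
  claw: [1, 1, 1, 1, 1, 1, 1, 1]

```text
t: 1.43
eef_pos: [0.5059, -0.1473, 0.2312]
tool_rot: [0.0, 1.0, 0.0, -0.0]
contact_force: [0.1, 0.3, 1.2]
gripper_width: 0.999
grasp_force: 0.0
```

send_rows:
  slide:
    - [14, -22, 0]
    - [24, -38, 0]
    - [28, -45, 0]
    - [28, -45, 0]
    - [28, -45, 0]
    - [28, -45, 0]
    - [28, -45, 0]
    - [28, -45, 0]
  roll: [0, 0, 0, 0, 0, 0, 0, 0]
  claw: [1, 1, 1, 1, 1, 1, 1, 1]

```text
t: 2.1
eef_pos: [0.533, -0.1054, 0.2313]
tool_rot: [0.0, 1.0, -0.001, -0.0]
contact_force: [-0.8, -0.7, 0.2]
gripper_width: 1.001
grasp_force: 0.0
```

send_rows:
  slide:
    - [1, -4, 8]
    - [1, -4, 25]
    - [1, -4, 42]
    - [1, -4, 60]
    - [1, -4, 77]
    - [1, -4, 90]
    - [1, -4, 96]
    - [1, -4, 97]
  roll: [0, 0, 0, 0, 0, 0, 0, 0]
  claw: [1, 1, 1, 1, 1, 1, 1, 1]

```text
t: 2.77
eef_pos: [0.5334, -0.0998, 0.1327]
tool_rot: [-0.0, 1.0, 0.0, -0.001]
contact_force: [-0.0, -0.8, -0.2]
gripper_width: 1.004
grasp_force: 0.0
```

send_rows:
  slide:
    - [0, 0, 0]
    - [0, 0, 0]
    - [0, 0, 0]
    - [0, 0, 0]
    - [0, 0, 0]
    - [0, 0, 0]
    - [0, 0, 0]
    - [0, 0, 0]
  roll: [0, 0, 0, 0, 0, 0, 0, 0]
  claw: [0.7, 0.5, 0.4, 0.3, 0.2, 0.2, 0.2, 0.2]
  force: 30

```text
t: 3.43
eef_pos: [0.5352, -0.1003, 0.1351]
tool_rot: [0.0, 1.0, 0.0, 0.001]
contact_force: [-0.2, -0.3, 6.0]
gripper_width: 0.341
grasp_force: 30.5
```

Run:
```python
from h import *
o=bot.get_obs();print(o)
a=bot.read_camera("top");b=bot.read_camera("side")
cv2.imwrite("pics/t1.png",a[:,:,::-1]);cv2.imwrite("pics/s1.png",b[:,:,::-1])
f=lambda a:cv2.convertScaleAbs(cv2.resize(a,None,fx=3,fy=3),alpha=1.7)
A=f(a[165:305,220:350,::-1]);B=f(b[165:305,220:350,::-1]);cv2.imwrite("pics/c1.png",np.hstack([A,B]))
```

```text
{'t': 3.4333, 'q': array([ 0.2558,  0.3901, -0.2292,  1.9469,  0.1198,  0.8158, -1.6091]), 'joint_vel': array([-0.0003,  0.0015,  0.0017,  0.0004, -0.0016, -0.0003,  0.0011]), 'joint_torque': array([ -0.8316, -45.5567,  -2.1925, -21.184 ,  -0.3308,  -0.2914,
        -0.0071]), 'eef_pos': array([ 0.5352, -0.1003,  0.1351]), 'tool_rot': array([0.0003, 1.    , 0.0002, 0.0008]), 'contact_force': array([-0.2389, -0.2525,  6.0249]), 'torque': array([-0.347 ,  0.1728,  0.0042]), 'grasp_force': 30.495745991938747, 'gripper_width': 0.3407903739401892}
```

View pics/c1.png

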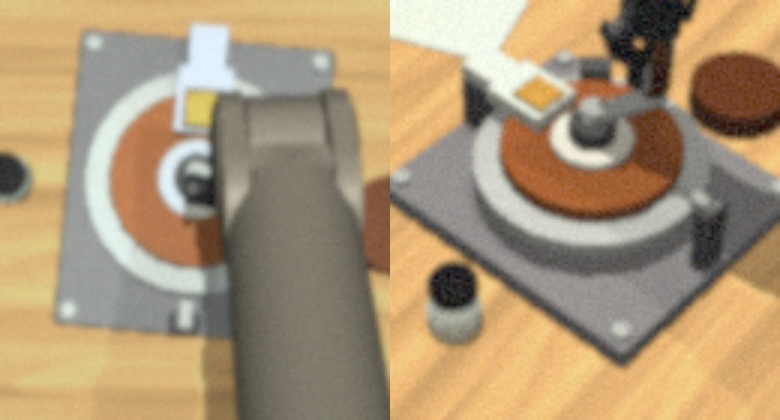

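The knob is held with 30 N at an opening of about 29 mm. In the side view (right half of the crop) the lug shows at the back at (595,68) and most of the rim is visible, so that view can track the lug. I'll write the row generator and the lug finder, then do a slow lap to calibrate.

```bash
cat > g.py <<'E'
import json,sys,os
from h import *
S=json.load(open("s.json")) if os.path.exists("s.json") else dict(C=[.5590,-.0467],R=.0592,P=[.5352,-.1003],phi=-1.989)
def gen(rates,unit=1.0):
    """rates: crank deg per row (multiple of 8 long); prints calls' rows in mm, updates commanded state"""
    C=np.array(S["C"]);P=np.array(S["P"]);phi=S["phi"]
    for k in range(0,len(rates),8):
        rows=[]
        for r in rates[k:k+8]:
            phi+=np.radians(r);d=(C+S["R"]*np.array([np.cos(phi),np.sin(phi)])-P)*1000*[1,-1]
            d=np.round(d/unit)*unit;rows.append([float(d[0]),float(d[1]),0])
        P=P+np.array([d[0],-d[1]])/1000
        print(str(rows).replace(".0",""))
    S.update(P=list(P),phi=phi);json.dump(S,open("s.json","w"))
def lugprof(im,n="side",yaw=-.070,C=None):
    """brightness of the lug-top circle against wheel angle (deg 0..360)"""
    C=C or (.559,-.0467);g=cv2.GaussianBlur(im,(3,3),0).max(2).astype(np.float32);a=np.radians(np.arange(0,360,2))
    out=[]
    for r in(.098,.106):
        p=np.array([proj(n,[C[0]+r*np.cos(t+np.pi+yaw),C[1]+r*np.sin(t+np.pi+yaw),.088]) for t in a],np.float32)
        out.append(cv2.remap(g,p[:,:1],p[:,1:],1)[:,0])
    return np.mean(out,0)
E
python3 - <<'E'
from g import *
gen(([12.9]*7+[0])*4,0.5)
for n,f in(("side","s1"),("top","t1"),("side","side0")):
    print(n,lugprof(cv2.imread(f"pics/{f}.png"),n).astype(int).reshape(-1,30))
E
```

```text
[[12.5, 4.5, 0], [25.5, 5.5, 0], [39, 3.5, 0], [51.5, -1, 0], [62.5, -8.5, 0], [71.5, -18.5, 0], [78, -30, 0], [78, -30, 0]]
[[4, -12.5, 0], [5, -26, 0], [3, -39, 0], [-2, -51.5, 0], [-9.5, -62.5, 0], [-19, -71.5, 0], [-30.5, -78, 0], [-30.5, -78, 0]]
[[-13, -4, 0], [-26, -4.5, 0], [-39.5, -2.5, 0], [-51.5, 2, 0], [-62.5, 10, 0], [-71.5, 19.5, 0], [-78, 31, 0], [-78, 31, 0]]
[[-4, 13, 0], [-5, 26, 0], [-2.5, 39.5, 0], [2.5, 51.5, 0], [10, 62.5, 0], [20, 71.5, 0], [31.5, 78, 0], [31.5, 78, 0]]
side [[ 73  73  76  78  79  79  79  79  79  80  79  78  78  79  80  82  83  84
   84  86  90  95  97  92  82  69  58  51  47  45]
 [ 44  48  54  64  75  89 104 121 134 140 139 131 115  90  61  40  30  28
   33  39  44  41  29  20  20  34  58  82  98 103]
 [ 93  76  67  66  67  69  70  69  72  80  87  88  87  86  84  82  85  90
   99 112 125 135 138 139 140 139 139 141 143 142]
 [141 142 143 143 137 116  93  75  63  52  44  41  43  49  57  66  72  78
   88  98 105 109 113 116 118 120 121 122 122 122]
 [123 123 124 125 124 122 121 119 118 116 114 111 107 101 100  98  95  93
   89  87  84  83  81  
[... 964 characters left out ...]
111 111 110 108 106 104
  104 103 105 107 106 101  90  77  65  57  52  49]
 [ 47  48  51  60  72  86  99 114 125 130 131 127 117 100  73  49  33  29
   29  29  28  29  42  72 107 128 132 130 128 124]
 [111  89  70  63  63  64  65  64  66  73  81  83  82  81  79  78  80  85
   93 105 117 124 128 130 131 131 132 132 133 133]
 [133 133 134 134 127 109  88  71  59  50  41  37  40  46  53  60  68  76
   83  92  99 103 105 109 111 113 113 114 114 114]
 [115 115 116 116 115 114 113 112 111 109 108 106 102  97  93  91  89  87
   84  83  80  78  76  74  72  72  71  71  71  68]
 [ 69  67  66  66  68  69  69  68  67  68  67  68  70  69  69  70  71  72
   74  78  82  88  92  94  95  97  99 102 105 106]]
```

send_rows:
  slide:
    - [12.5, 4.5, 0]
    - [25.5, 5.5, 0]
    - [39, 3.5, 0]
    - [51.5, -1, 0]
    - [62.5, -8.5, 0]
    - [71.5, -18.5, 0]
    - [78, -30, 0]
    - [78, -30, 0]
  roll: [0, 0, 0, 0, 0, 0, 0, 0]
  claw: [0.2, 0.2, 0.2, 0.2, 0.2, 0.2, 0.2, 0.2]

```text
t: 4.2
eef_pos: [0.6186, -0.0695, 0.1355]
tool_rot: [0.0, 1.0, 0.001, 0.006]
contact_force: [14.6, -5.3, -6.7]
gripper_width: 0.343
grasp_force: 30.7
```

send_rows:
  slide:
    - [4, -12.5, 0]
    - [5, -26, 0]
    - [3, -39, 0]
    - [-2, -51.5, 0]
    - [-9.5, -62.5, 0]
    - [-19, -71.5, 0]
    - [-30.5, -78, 0]
    - [-30.5, -78, 0]
  roll: [0, 0, 0, 0, 0, 0, 0, 0]
  claw: [0.2, 0.2, 0.2, 0.2, 0.2, 0.2, 0.2, 0.2]

```text
t: 4.87
eef_pos: [0.5803, 0.0101, 0.1352]
tool_rot: [-0.0, 1.0, 0.002, -0.0]
contact_force: [0.1, 2.1, 3.3]
gripper_width: 0.342
grasp_force: 31.8
```

send_rows:
  slide:
    - [-13, -4, 0]
    - [-26, -4.5, 0]
    - [-39.5, -2.5, 0]
    - [-51.5, 2, 0]
    - [-62.5, 10, 0]
    - [-71.5, 19.5, 0]
    - [-78, 31, 0]
    - [-78, 31, 0]
  roll: [0, 0, 0, 0, 0, 0, 0, 0]
  claw: [0.2, 0.2, 0.2, 0.2, 0.2, 0.2, 0.2, 0.2]

```text
t: 5.53
eef_pos: [0.5064, -0.0274, 0.1353]
tool_rot: [0.001, 1.0, -0.002, 0.004]
contact_force: [10.8, -4.2, -4.0]
gripper_width: 0.34
grasp_force: 31.1
```

send_rows:
  slide:
    - [-4, 13, 0]
    - [-5, 26, 0]
    - [-2.5, 39.5, 0]
    - [2.5, 51.5, 0]
    - [10, 62.5, 0]
    - [20, 71.5, 0]
    - [31.5, 78, 0]
    - [31.5, 78, 0]
  roll: [0, 0, 0, 0, 0, 0, 0, 0]
  claw: [0.2, 0.2, 0.2, 0.2, 0.2, 0.2, 0.2, 0.2]

```text
t: 6.2
eef_pos: [0.5376, -0.1017, 0.1351]
tool_rot: [-0.0, 1.0, -0.0, 0.001]
contact_force: [0.5, -0.3, 8.9]
gripper_width: 0.335
grasp_force: 32.6
```

```bash
cat >> g.py <<'E'
REF={"side":"side0","top":"top0"}
def look(tag,names=("top","side")):
    o=bot.get_obs();print("t",o["t"],"eef",o["eef_pos"],"F",o["contact_force"])
    for n in names:
        t=bot.get_obs()["t"];im=bot.read_camera(n)[:,:,::-1].copy();cv2.imwrite(f"pics/{tag}_{n}.png",im)
        q=lugprof(im,n)/(lugprof(cv2.imread(f"pics/{REF[n]}.png"),n)+5);m=np.r_[q,q]<.7
        e=np.diff(np.r_[0,m.astype(int),0]);a=np.where(e==1)[0];b=np.where(e==-1)[0]
        print(n,"t=%.3f"%t,[(int(2*i)%360,int(2*j-2)%360,round(float(np.r_[q,q][i:j].min()),2)) for i,j in zip(a,b) if i<180 and j-i>3])
E
python3 - <<'E'
from g import *
look("L1")
f=lambda a:cv2.convertScaleAbs(cv2.resize(a[165:305,220:350],None,fx=3,fy=3),alpha=1.7)
cv2.imwrite("pics/c2.png",np.hstack([f(cv2.imread(f"pics/L1_{n}.png")) for n in("top","side")]))
E
```

```text
t 6.2 eef [ 0.5376 -0.1017  0.1351] F [ 0.5017 -0.2978  8.8514]
top t=6.200 [(10, 114, 0.35), (140, 148, 0.58), (198, 214, 0.49)]
side t=6.250 [(0, 26, 0.64), (106, 114, 0.2), (214, 228, 0.32)]
```

View pics/c2.png

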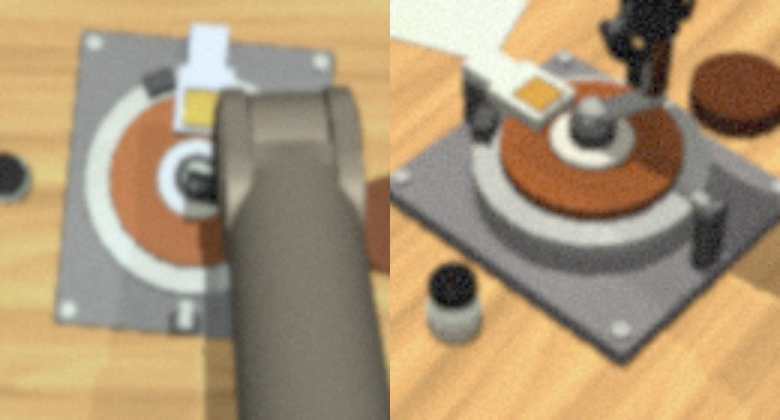

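The top view (left half) shows the lug at (160,80), to the left of the slicker, which the detector reads as a wheel angle of 206°. A circle fit of the slow lap gives a centre of (0.5629, -0.0473) and a radius of 60.0 mm, so I'll use those. Next I'll simulate the spin-up and generate its rows.

```bash
cat >> g.py <<'E'
def sim(w,th,rates,Td=.063,J=.024,kv=.012,dt=1/12,n=40):
    """wheel speed w, angle th (deg) through rows of crank deg/row"""
    W=[]
    for r in rates:
        c=np.radians(r)/dt
        for _ in range(n):
            T=.04*(c-w)-kv*w; h=dt/n
            w2=w+h*(T-Td*np.sign(w))/J if w!=0 else (0 if abs(T)<Td else h*(T-Td*np.sign(T))/J)
            if w*w2<0: w2=0
            th+=np.degrees(w2)*h; w=w2
        W.append(w)
    return w,th,np.array(W)
E
python3 - <<'E'
from g import *
slow=([12.9]*7+[0])*4+[0]*2
from scipy.optimize import brentq
for J in(.022,.024,.034):
    Td=brentq(lambda T:sim(0,128,slow,T,J)[1]-206,.02,.12)
    print(J,Td,sim(0,206,[8,16]+[20.5]*38,Td,J)[1]%360,sim(0,206,[8,16]+[20.5]*38,Td,J)[2][7::8])
S.update(C=[.5629,-.0473],R=.0603,P=[.5362,-.1013],phi=-2.03)
gen([8,16]+[20.5]*38,.5)
E
```

```text
0.022 0.06547760419916844 173.9377671152978 [1.4921 1.9299 2.0201 2.0387 2.0425]
0.024 0.06506219489032121 170.77555920191037 [1.4347 1.9065 2.0174 2.0435 2.0496]
0.034 0.0629091504465347 155.04413481228482 [1.2    1.7713 1.9771 2.0512 2.0779]
[[8, 3, 0], [24.5, 6.5, 0], [45.5, 3.5, 0], [64.5, -7, 0], [78.5, -23, 0], [86, -43, 0], [86, -64.5, 0], [78.5, -85, 0]]
[[-14, -16, 0], [-33, -26, 0], [-54, -29.5, 0], [-75, -24.5, 0], [-93, -13, 0], [-106, 4.5, 0], [-112, 25, 0], [-110, 46.5, 0]]
[[9, 19, 0], [24, 34.5, 0], [44, 43, 0], [65, 44.5, 0], [86, 38, 0], [103, 25, 0], [114, 7, 0], [118.5, -14, 0]]
[[-3.5, -21.5, 0], [-14, -40, 0], [-30.5, -54, 0], [-50.5, -61, 0], [-72, -60.5, 0], [-92, -53, 0], [-108, -38.5, 0], [-118, -19.5, 0]]
[[-2.5, 21.5, 0], [2.5, 42, 0], [14.5, 60, 0], [32, 72.5, 0], [52.5, 78, 0], [74, 76, 0], [93.5, 66.5, 0], [108, 51, 0]]
```

send_rows:
  slide:
    - [8, 3, 0]
    - [24.5, 6.5, 0]
    - [45.5, 3.5, 0]
    - [64.5, -7, 0]
    - [78.5, -23, 0]
    - [86, -43, 0]
    - [86, -64.5, 0]
    - [78.5, -85, 0]
  roll: [0, 0, 0, 0, 0, 0, 0, 0]
  claw: [0.2, 0.2, 0.2, 0.2, 0.2, 0.2, 0.2, 0.2]
  force: 40

```text
t: 6.97
eef_pos: [0.6147, -0.0156, 0.1351]
tool_rot: [0.001, 1.0, -0.0, 0.001]
contact_force: [-5.4, -4.4, 10.9]
gripper_width: 0.335
grasp_force: 39.8
```

send_rows:
  slide:
    - [-14, -16, 0]
    - [-33, -26, 0]
    - [-54, -29.5, 0]
    - [-75, -24.5, 0]
    - [-93, -13, 0]
    - [-106, 4.5, 0]
    - [-112, 25, 0]
    - [-110, 46.5, 0]
  roll: [0, 0, 0, 0, 0, 0, 0, 0]
  claw: [0.2, 0.2, 0.2, 0.2, 0.2, 0.2, 0.2, 0.2]

```text
t: 7.63
eef_pos: [0.5048, -0.0625, 0.1353]
tool_rot: [-0.0, 1.0, 0.001, 0.003]
contact_force: [13.3, 5.4, -4.4]
gripper_width: 0.337
grasp_force: 41.1
```

send_rows:
  slide:
    - [9, 19, 0]
    - [24, 34.5, 0]
    - [44, 43, 0]
    - [65, 44.5, 0]
    - [86, 38, 0]
    - [103, 25, 0]
    - [114, 7, 0]
    - [118.5, -14, 0]
  roll: [0, 0, 0, 0, 0, 0, 0, 0]
  claw: [0.2, 0.2, 0.2, 0.2, 0.2, 0.2, 0.2, 0.2]

```text
t: 8.3
eef_pos: [0.6236, -0.0491, 0.1352]
tool_rot: [0.001, 1.0, -0.001, 0.001]
contact_force: [-4.9, -1.0, 9.4]
gripper_width: 0.336
grasp_force: 42.4
```

send_rows:
  slide:
    - [-3.5, -21.5, 0]
    - [-14, -40, 0]
    - [-30.5, -54, 0]
    - [-50.5, -61, 0]
    - [-72, -60.5, 0]
    - [-92, -53, 0]
    - [-108, -38.5, 0]
    - [-118, -19.5, 0]
  roll: [0, 0, 0, 0, 0, 0, 0, 0]
  claw: [0.2, 0.2, 0.2, 0.2, 0.2, 0.2, 0.2, 0.2]

```text
t: 8.97
eef_pos: [0.5054, -0.0299, 0.1353]
tool_rot: [0.001, 1.0, 0.001, 0.003]
contact_force: [16.7, -4.1, -6.9]
gripper_width: 0.338
grasp_force: 41.1
```

send_rows:
  slide:
    - [-2.5, 21.5, 0]
    - [2.5, 42, 0]
    - [14.5, 60, 0]
    - [32, 72.5, 0]
    - [52.5, 78, 0]
    - [74, 76, 0]
    - [93.5, 66.5, 0]
    - [108, 51, 0]
  roll: [0, 0, 0, 0, 0, 0, 0, 0]
  claw: [0.2, 0.2, 0.2, 0.2, 0.2, 0.2, 0.2, 0.2]

```text
t: 9.63
eef_pos: [0.6132, -0.0812, 0.1351]
tool_rot: [0.001, 1.0, -0.001, 0.0]
contact_force: [-3.7, 0.9, 9.2]
gripper_width: 0.336
grasp_force: 42.9
```

Run:
```python
from g import *
look("A",("top","top"))
gen([20.5]*24,.5)
```

```text
t 9.6333 eef [ 0.6132 -0.0812  0.1351] F [-3.7313  0.8505  9.1687]
top t=9.633 [(2, 116, 0.37), (142, 174, 0.49), (184, 190, 0.4)]
top t=9.683 [(2, 116, 0.37), (140, 178, 0.49), (186, 206, 0.35)]
[[8.5, -19.5, 0], [9.5, -41, 0], [3, -61.5, 0], [-10.5, -78.5, 0], [-29, -89.5, 0], [-50, -93.5, 0], [-71, -89.5, 0], [-89.5, -78.5, 0]]
[[-13.5, 16.5, 0], [-20.5, 37, 0], [-19.5, 58, 0], [-11.5, 78, 0], [3, 94, 0], [22.5, 103.5, 0], [43.5, 105.5, 0], [64.5, 100.5, 0]]
[[17.5, -12.5, 0], [29.5, -30, 0], [35, -51, 0], [32.5, -72.5, 0], [22.5, -91.5, 0], [7, -106, 0], [-13, -114, 0], [-34.5, -114.5, 0]]
```

Run:
```python
from g import *
S["P"]=[S["P"][0]+.0595,S["P"][1]-.0925];S["phi"]-=np.radians(492);S.update(C=[.5642,-.0473],R=.0597)
print(S, S["P"][0]-.5629, S["P"][1]+.0473)
gen([20.25]*80,.5)
```

```text
{'C': [0.5642, -0.0473], 'R': 0.0597, 'P': [0.6132, -0.0803], 'phi': np.float64(11.984993893514494)} 0.05030000000000001 -0.032999999999999995
[[9, -19.5, 0], [10, -40.5, 0], [4, -60.5, 0], [-9, -77, 0], [-26.5, -88.5, 0], [-47, -92.5, 0], [-68, -89.5, 0], [-86.5, -79.5, 0]]
[[-13.5, 15.5, 0], [-21, 35.5, 0], [-21.5, 56.5, 0], [-14.5, 76, 0], [-1, 92, 0], [17.5, 102.5, 0], [38, 106, 0], [58.5, 102.5, 0]]
[[18, -11, 0], [31.5, -27, 0], [38, -47, 0], [37.5, -68, 0], [29.5, -87.5, 0], [15.5, -103, 0], [-3, -113, 0], [-24, -115.5, 0]]
[[-20.5, 4.5, 0], [-38, 16, 0], [-50.5, 33, 0], [-56.5, 53, 0], [-55, 74, 0], [-46.5, 93, 0], [-31.5, 108, 0], [-13, 117, 0]]
[[21, 2, 0], [41.5, -3.5, 0], [58.5, -15.5, 0], [70.5, -33, 0], [75.5, -53.5, 0], [73.5, -74, 0], [64, -93, 0], [49, -107.5, 0]]
[[-19.5, -8, 0], [-40.5, -9, 0], [-60.5, -3, 0], [-77, 10, 0], [-88.5, 27.5, 0], [-92.5, 48, 0], [-89.5, 69, 0], [-79.5, 87.5, 0]]
[[15.5, 13.5, 0], [35.5, 21, 0], [56.5, 21.5, 0], [76, 14.5, 0], [92, 1, 0], [102.5, -17.5, 0], [106, -38, 0], [102.5, -58.5, 0]]
[[-11, -18, 0], [-27, -31.5, 0], [-47, -38, 0], [-68, -37.5, 0], [-87.5, -29.5, 0], [-103, -15.5, 0], [-113, 3, 0], [-115.5, 24, 0]]
[[4.5, 20.5, 0], [16, 38, 0], [33, 50.5, 0], [53, 56.5, 0], [74, 55, 0], [93, 46.5, 0], [108, 31.5, 0], [117, 13, 0]]
[[2, -21, 0], [-3.5, -41.5, 0], [-15.5, -58.5, 0], [-33, -70.5, 0], [-53.5, -75.5, 0], [-74, -73.5, 0], [-93, -64, 0], [-107.5, -49, 0]]
```

send_rows:
  slide:
    - [9, -19.5, 0]
    - [10, -40.5, 0]
    - [4, -60.5, 0]
    - [-9, -77, 0]
    - [-26.5, -88.5, 0]
    - [-47, -92.5, 0]
    - [-68, -89.5, 0]
    - [-86.5, -79.5, 0]
  roll: [0, 0, 0, 0, 0, 0, 0, 0]
  claw: [0.2, 0.2, 0.2, 0.2, 0.2, 0.2, 0.2, 0.2]

```text
t: 10.4
eef_pos: [0.5255, -0.0003, 0.1352]
tool_rot: [0.001, 1.0, 0.001, 0.001]
contact_force: [8.5, -7.3, 2.0]
gripper_width: 0.336
grasp_force: 42.2
```

send_rows:
  slide:
    - [-13.5, 15.5, 0]
    - [-21, 35.5, 0]
    - [-21.5, 56.5, 0]
    - [-14.5, 76, 0]
    - [-1, 92, 0]
    - [17.5, 102.5, 0]
    - [38, 106, 0]
    - [58.5, 102.5, 0]
  roll: [0, 0, 0, 0, 0, 0, 0, 0]
  claw: [0.2, 0.2, 0.2, 0.2, 0.2, 0.2, 0.2, 0.2]

```text
t: 11.07
eef_pos: [0.5842, -0.104, 0.1351]
tool_rot: [0.0, 1.0, -0.001, -0.0]
contact_force: [-4.3, 6.7, 9.5]
gripper_width: 0.334
grasp_force: 43.0
```

send_rows:
  slide:
    - [18, -11, 0]
    - [31.5, -27, 0]
    - [38, -47, 0]
    - [37.5, -68, 0]
    - [29.5, -87.5, 0]
    - [15.5, -103, 0]
    - [-3, -113, 0]
    - [-24, -115.5, 0]
  roll: [0, 0, 0, 0, 0, 0, 0, 0]
  claw: [0.2, 0.2, 0.2, 0.2, 0.2, 0.2, 0.2, 0.2]

```text
t: 11.73
eef_pos: [0.5599, 0.0129, 0.1351]
tool_rot: [0.001, 1.0, 0.001, 0.001]
contact_force: [1.2, -9.7, 7.2]
gripper_width: 0.339
grasp_force: 42.7
```

send_rows:
  slide:
    - [-20.5, 4.5, 0]
    - [-38, 16, 0]
    - [-50.5, 33, 0]
    - [-56.5, 53, 0]
    - [-55, 74, 0]
    - [-46.5, 93, 0]
    - [-31.5, 108, 0]
    - [-13, 117, 0]
  roll: [0, 0, 0, 0, 0, 0, 0, 0]
  claw: [0.2, 0.2, 0.2, 0.2, 0.2, 0.2, 0.2, 0.2]

```text
t: 12.4
eef_pos: [0.5468, -0.1054, 0.1351]
tool_rot: [-0.0, 1.0, -0.001, -0.0]
contact_force: [-0.1, 7.5, 7.6]
gripper_width: 0.338
grasp_force: 42.7
```

send_rows:
  slide:
    - [21, 2, 0]
    - [41.5, -3.5, 0]
    - [58.5, -15.5, 0]
    - [70.5, -33, 0]
    - [75.5, -53.5, 0]
    - [73.5, -74, 0]
    - [64, -93, 0]
    - [49, -107.5, 0]
  roll: [0, 0, 0, 0, 0, 0, 0, 0]
  claw: [0.2, 0.2, 0.2, 0.2, 0.2, 0.2, 0.2, 0.2]

```text
t: 13.07
eef_pos: [0.596, 0.0034, 0.1351]
tool_rot: [0.001, 1.0, 0.001, -0.0]
contact_force: [-3.6, -8.0, 11.0]
gripper_width: 0.337
grasp_force: 43.1
```

send_rows:
  slide:
    - [-19.5, -8, 0]
    - [-40.5, -9, 0]
    - [-60.5, -3, 0]
    - [-77, 10, 0]
    - [-88.5, 27.5, 0]
    - [-92.5, 48, 0]
    - [-89.5, 69, 0]
    - [-79.5, 87.5, 0]
  roll: [0, 0, 0, 0, 0, 0, 0, 0]
  claw: [0.2, 0.2, 0.2, 0.2, 0.2, 0.2, 0.2, 0.2]

```text
t: 13.73
eef_pos: [0.5159, -0.0847, 0.1352]
tool_rot: [-0.0, 1.0, 0.0, 0.0]
contact_force: [5.8, 5.6, 2.7]
gripper_width: 0.34
grasp_force: 42.3
```

send_rows:
  slide:
    - [15.5, 13.5, 0]
    - [35.5, 21, 0]
    - [56.5, 21.5, 0]
    - [76, 14.5, 0]
    - [92, 1, 0]
    - [102.5, -17.5, 0]
    - [106, -38, 0]
    - [102.5, -58.5, 0]
  roll: [0, 0, 0, 0, 0, 0, 0, 0]
  claw: [0.2, 0.2, 0.2, 0.2, 0.2, 0.2, 0.2, 0.2]

```text
t: 14.4
eef_pos: [0.6197, -0.0257, 0.1351]
tool_rot: [0.001, 1.0, -0.0, -0.0]
contact_force: [-6.7, -3.8, 11.6]
gripper_width: 0.335
grasp_force: 43.2
```

send_rows:
  slide:
    - [-11, -18, 0]
    - [-27, -31.5, 0]
    - [-47, -38, 0]
    - [-68, -37.5, 0]
    - [-87.5, -29.5, 0]
    - [-103, -15.5, 0]
    - [-113, 3, 0]
    - [-115.5, 24, 0]
  roll: [0, 0, 0, 0, 0, 0, 0, 0]
  claw: [0.2, 0.2, 0.2, 0.2, 0.2, 0.2, 0.2, 0.2]

```text
t: 15.07
eef_pos: [0.5031, -0.0496, 0.1352]
tool_rot: [-0.0, 1.0, 0.001, 0.001]
contact_force: [7.2, 1.1, 1.2]
gripper_width: 0.337
grasp_force: 42.2
```

send_rows:
  slide:
    - [4.5, 20.5, 0]
    - [16, 38, 0]
    - [33, 50.5, 0]
    - [53, 56.5, 0]
    - [74, 55, 0]
    - [93, 46.5, 0]
    - [108, 31.5, 0]
    - [117, 13, 0]
  roll: [0, 0, 0, 0, 0, 0, 0, 0]
  claw: [0.2, 0.2, 0.2, 0.2, 0.2, 0.2, 0.2, 0.2]

```text
t: 15.73
eef_pos: [0.6215, -0.0634, 0.1351]
tool_rot: [0.0, 1.0, -0.001, -0.0]
contact_force: [-6.5, -0.7, 11.0]
gripper_width: 0.342
grasp_force: 43.0
```

send_rows:
  slide:
    - [2, -21, 0]
    - [-3.5, -41.5, 0]
    - [-15.5, -58.5, 0]
    - [-33, -70.5, 0]
    - [-53.5, -75.5, 0]
    - [-74, -73.5, 0]
    - [-93, -64, 0]
    - [-107.5, -49, 0]
  roll: [0, 0, 0, 0, 0, 0, 0, 0]
  claw: [0.2, 0.2, 0.2, 0.2, 0.2, 0.2, 0.2, 0.2]

```text
t: 16.4
eef_pos: [0.513, -0.0139, 0.1352]
tool_rot: [0.0, 1.0, 0.001, 0.002]
contact_force: [10.1, -4.9, -1.1]
gripper_width: 0.337
grasp_force: 41.9
```

Run:
```python
from g import *
look("B",("top",))
for J in(.022,.024,.028,.034):
  for Td in(.05,.055,.06,.065):
    w,th,W=sim(0,206,[8,16]+[20.5]*38,Td,J); w2,th2,_=sim(w,th,[10,2],Td,J,dt=.05); w3,th3,W3=sim(w2,th2,[20.25]*80,Td,J)
    print(J,Td,"A2 %.0f"%(sim(w,th,[10],Td,J,dt=.05)[1]%360),"B %.0f"%(th3%360),W3[[0,6,-1]].round(2),"dip %.2f"%w2)
```

```text
t 16.4 eef [ 0.513  -0.0139  0.1352] F [10.0603 -4.9025 -1.0906]
top t=16.400 [(0, 28, 0.39), (242, 298, 0.42), (310, 28, 0.39)]
0.022 0.05 A2 230 B 27 [2.03 2.22 2.3 ] dip 1.97
0.022 0.055 A2 214 B 334 [1.93 2.12 2.2 ] dip 1.87
0.022 0.06 A2 198 B 281 [1.84 2.03 2.11] dip 1.78
0.022 0.065 A2 181 B 227 [1.74 1.93 2.01] dip 1.68
0.024 0.05 A2 225 B 22 [2.05 2.22 2.3 ] dip 2.00
0.024 0.055 A2 209 B 329 [1.95 2.12 2.2 ] dip 1.90
0.024 0.06 A2 193 B 276 [1.86 2.02 2.11] dip 1.81
0.024 0.065 A2 177 B 223 [1.76 1.93 2.01] dip 1.71
0.028 0.05 A2 215 B 12 [2.08 2.21 2.3 ] dip 2.04
0.028 0.055 A2 199 B 319 [1.98 2.12 2.2 ] dip 1.94
0.028 0.06 A2 184 B 267 [1.89 2.02 2.11] dip 1.85
0.028 0.065 A2 168 B 214 [1.79 1.92 2.01] dip 1.75
0.034 0.05 A2 200 B 357 [2.11 2.21 2.3 ] dip 2.08
0.034 0.055 A2 185 B 305 [2.01 2.11 2.2 ] dip 1.99
0.034 0.06 A2 170 B 253 [1.92 2.02 2.11] dip 1.89
0.034 0.065 A2 155 B 201 [1.82 1.92 2.01] dip 1.79
```

Run:
```python
from g import *
f=lambda a:cv2.convertScaleAbs(cv2.resize(a[165:305,220:350],None,fx=3,fy=3),alpha=1.7)
cv2.imwrite("pics/c3.png",np.hstack([f(cv2.imread(f"pics/{n}_top.png")) for n in("A","B")]))
```

```text
(no output)
```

View pics/c3.png

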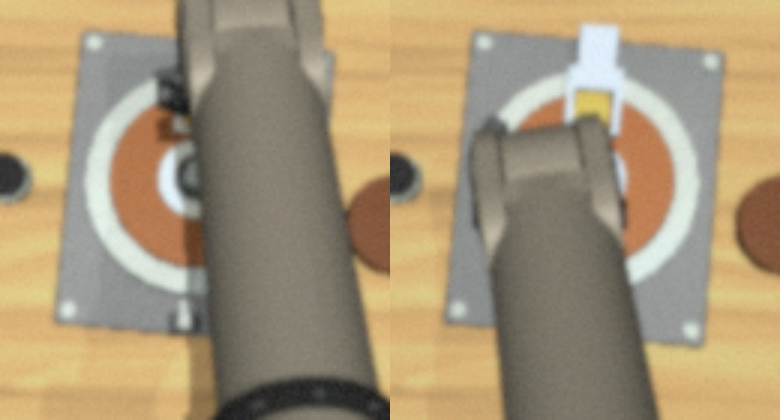

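In the right half (B) the lug peeks out above the arm at about (495,127), which puts the wheel near 250°. That fits a friction of about 0.063 and a speed of 2.0 to 2.1 rad/s through the hold. I'll run a little longer for margin and then brake to stop just short of the pointer.

Run:
```python
from g import *
p=plane("top",(220+(495-390)/3,165+127/3),.088)[:2]-[.559,-.0467];print("lug",np.degrees(np.arctan2(p[1],p[0])+.07+np.pi)%360,np.hypot(*p))
for N in range(8,30):
    o=[]
    for J,Td,w in((.022,.0645,2.03),(.024,.063,2.05),(.028,.0615,2.08),(.034,.06,2.1)):
        w,th,_=sim(w,250,[2],Td,J,dt=.05)
        w,th,W=sim(w,th,[20.25]*N+[14,7,2]+[0]*12,Td,J);o.append(round(th%360))
    print(N,o,w,"phi %.0f"%((np.degrees(S["phi"])+20.25*N+23)%360))
```

```text
lug 245.77244973639242 0.09969742832008084
8 [356, 360, 6, 14] 0 phi 332
9 [6, 10, 16, 24] 0 phi 352
10 [15, 19, 26, 34] 0 phi 12
11 [25, 29, 36, 44] 0 phi 32
12 [34, 39, 46, 54] 0 phi 53
13 [44, 49, 55, 64] 0 phi 73
14 [54, 58, 65, 74] 0 phi 93
15 [63, 68, 75, 84] 0 phi 113
16 [73, 78, 85, 94] 0 phi 134
17 [83, 88, 95, 104] 0 phi 154
18 [92, 97, 105, 114] 0 phi 174
19 [102, 107, 115, 124] 0 phi 194
20 [112, 117, 125, 134] 0 phi 215
21 [121, 127, 135, 144] 0 phi 235
22 [131, 136, 145, 155] 0 phi 255
23 [140, 146, 154, 165] 0 phi 275
24 [150, 156, 164, 175] 0 phi 296
25 [160, 166, 174, 185] 0 phi 316
26 [169, 176, 184, 195] 0 phi 336
27 [179, 185, 194, 205] 0 phi 356
28 [189, 195, 204, 215] 0 phi 17
29 [198, 205, 214, 225] 0 phi 37
```

Run:
```python
from g import *
gen([20.25]*6+[14,7]+[2]+[0]*7,.5)
```

```text
[[-8, 19.5, 0], [-9, 40.5, 0], [-3, 60.5, 0], [10, 77, 0], [27.5, 88.5, 0], [48, 92.5, 0], [62.5, 91.5, 0], [69.5, 89.5, 0]]
[[2, -1, 0], [2, -1, 0], [2, -1, 0], [2, -1, 0], [2, -1, 0], [2, -1, 0], [2, -1, 0], [2, -1, 0]]
```

send_rows:
  slide:
    - [-8, 19.5, 0]
    - [-9, 40.5, 0]
    - [-3, 60.5, 0]
    - [10, 77, 0]
    - [27.5, 88.5, 0]
    - [48, 92.5, 0]
    - [62.5, 91.5, 0]
    - [69.5, 89.5, 0]
  roll: [0, 0, 0, 0, 0, 0, 0, 0]
  claw: [0.2, 0.2, 0.2, 0.2, 0.2, 0.2, 0.2, 0.2]

```text
t: 17.12
eef_pos: [0.5846, -0.1035, 0.1351]
tool_rot: [0.0, 1.0, 0.0, 0.001]
contact_force: [1.0, 0.3, 8.3]
gripper_width: 0.338
grasp_force: 42.8
```

send_rows:
  slide:
    - [2, -1, 0]
    - [2, -1, 0]
    - [2, -1, 0]
    - [2, -1, 0]
    - [2, -1, 0]
    - [2, -1, 0]
    - [2, -1, 0]
    - [2, -1, 0]
  roll: [0, 0, 0, 0, 0, 0, 0, 0]
  claw: [0.2, 0.2, 0.2, 0.2, 0.2, 0.2, 0.2, 0.2]

```text
t: 17.78
eef_pos: [0.5849, -0.1033, 0.1352]
tool_rot: [0.001, 1.0, -0.0, 0.001]
contact_force: [0.6, -2.6, 5.3]
gripper_width: 0.334
grasp_force: 42.6
```

Run:
```python
from g import *
look("D")
f=lambda a:cv2.convertScaleAbs(cv2.resize(a[165:305,220:350],None,fx=3,fy=3),alpha=1.7)
cv2.imwrite("pics/c4.png",np.hstack([f(cv2.imread(f"pics/D_{n}.png")) for n in("top","side")]))
```

```text
t 17.7833 eef [ 0.5849 -0.1033  0.1352] F [ 0.5919 -2.6393  5.28  ]
top t=17.783 [(10, 116, 0.37), (140, 152, 0.61), (164, 174, 0.4), (334, 348, 0.43)]
side t=17.833 [(0, 28, 0.65), (114, 130, 0.24), (330, 346, 0.57)]
```

View pics/c4.png

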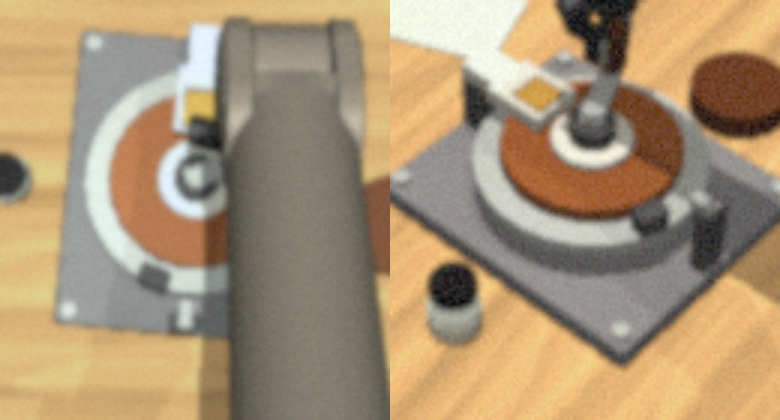

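The lug sits short of the pointer, at (152,278) in the top half and (650,215) in the side half. Both views give about 340°, so 19 to 20° remain. I'll work out a small crank pulse.

Run:
```python
from g import *
for r in(12,14,15,16):
  for k in(3,4,5,6,7):
    print(r,k,[round(float(sim(0,0,[r/2]+[r]*k+[r/2]+[0]*9,Td,J)[1]),1) for J,Td in((.022,.0645),(.024,.0635),(.024,.061),(.028,.062))])
# refined lug azimuth vs pointer azimuth from dark blob in top view
im=cv2.imread("pics/D_top.png");g=im.max(2)
m=np.zeros_like(g);m[248:265,262:282]=(g[248:265,262:282]<75);n,l,s,c=cv2.connectedComponentsWithStats(m)
for i in range(1,n):
    if s[i,4]>15:
        p=plane("top",c[i],.086)[:2]-[.559,-.0467];print("blob",s[i,4],c[i],np.hypot(*p),(np.degrees(np.arctan2(p[1],p[0]))+180)%360)
q=np.array([.442,-.0373])-[.559,-.0467];print("pointer az",(np.degrees(np.arctan2(q[1],q[0]))+180)%360)
```

```text
12 3 [4.0, 3.9, 4.3, 3.7]
12 4 [6.2, 6.1, 6.6, 5.8]
12 5 [8.6, 8.5, 9.2, 8.1]
12 6 [11.2, 11.0, 12.0, 10.7]
12 7 [13.9, 13.8, 14.9, 13.3]
14 3 [6.5, 6.3, 6.8, 6.0]
14 4 [9.8, 9.6, 10.3, 9.1]
14 5 [13.5, 13.2, 14.1, 12.6]
14 6 [17.4, 17.1, 18.2, 16.4]
14 7 [21.5, 21.2, 22.5, 20.4]
15 3 [7.8, 7.6, 8.2, 7.2]
15 4 [11.8, 11.5, 12.3, 10.9]
15 5 [16.1, 15.7, 16.8, 15.1]
15 6 [20.7, 20.3, 21.6, 19.5]
15 7 [25.5, 25.1, 26.6, 24.2]
16 3 [9.4, 9.2, 9.9, 8.7]
16 4 [14.0, 13.7, 14.6, 13.1]
16 5 [19.0, 18.6, 19.8, 17.8]
16 6 [24.2, 23.9, 25.2, 22.9]
16 7 [29.8, 29.3, 30.9, 28.3]
blob 77 [270.7273 258.2987] 0.10633313322238234 338.0193914948518
pointer az 355.4066155369912
```

Run:
```python
from g import *
gen([7]+[14]*6+[7]+[0]*8,.5)
```

```text
[[6.5, -3, 0], [18.5, -11.5, 0], [28, -22.5, 0], [34.5, -35.5, 0], [38, -49.5, 0], [37.5, -64, 0], [34, -78, 0], [30.5, -84.5, 0]]
[[0, -0, 0], [0, -0, 0], [0, -0, 0], [0, -0, 0], [0, -0, 0], [0, -0, 0], [0, -0, 0], [0, -0, 0]]
```

send_rows:
  slide:
    - [6.5, -3, 0]
    - [18.5, -11.5, 0]
    - [28, -22.5, 0]
    - [34.5, -35.5, 0]
    - [38, -49.5, 0]
    - [37.5, -64, 0]
    - [34, -78, 0]
    - [30.5, -84.5, 0]
  roll: [0, 0, 0, 0, 0, 0, 0, 0]
  claw: [0.2, 0.2, 0.2, 0.2, 0.2, 0.2, 0.2, 0.2]

```text
t: 18.55
eef_pos: [0.6146, -0.0161, 0.1352]
tool_rot: [0.0, 1.0, 0.001, -0.0]
contact_force: [-1.1, -0.9, 8.3]
gripper_width: 0.336
grasp_force: 42.8
```

send_rows:
  slide:
    - [0, 0, 0]
    - [0, 0, 0]
    - [0, 0, 0]
    - [0, 0, 0]
    - [0, 0, 0]
    - [0, 0, 0]
    - [0, 0, 0]
    - [0, 0, 0]
  roll: [0, 0, 0, 0, 0, 0, 0, 0]
  claw: [0.2, 0.2, 0.2, 0.2, 0.2, 0.2, 0.2, 0.2]

```text
t: 19.22
eef_pos: [0.6153, -0.0174, 0.1352]
tool_rot: [-0.0, 1.0, 0.0, 0.001]
contact_force: [1.8, 0.7, 6.5]
gripper_width: 0.338
grasp_force: 42.6
```

Run:
```python
from g import *
look("E")
f=lambda a:cv2.convertScaleAbs(cv2.resize(a[165:305,220:350],None,fx=3,fy=3),alpha=1.7)
cv2.imwrite("pics/c5.png",np.hstack([f(cv2.imread(f"pics/E_{n}.png")) for n in("top","side")]))
```

```text
t 19.2167 eef [ 0.6153 -0.0174  0.1352] F [1.7568 0.6573 6.4992]
top t=19.217 [(0, 48, 0.41), (164, 250, 0.47), (320, 48, 0.4)]
side t=19.267 [(158, 190, 0.19), (242, 262, 0.6), (342, 4, 0.36)]
```

View pics/c5.png

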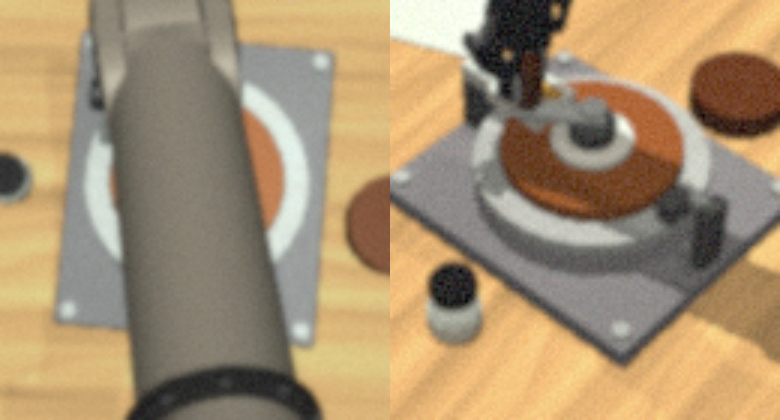

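Run:
```python
from g import *
for f,x0 in(("D",300),("E",306)):
    im=cv2.imread(f"pics/{f}_side.png");h=im.astype(int);g=h.max(2);sat=g-h.min(2)
    m=np.zeros(g.shape,np.uint8);sl=(slice(224,248),slice(x0,x0+17));m[sl]=(g[sl]<58)&(sat[sl]<22)
    n,l,s,c=cv2.connectedComponentsWithStats(m)
    for i in range(1,n):
        if s[i,4]>15:
            for z in(.08,.084):
                p=plane("side",c[i],z)[:2]-[.559,-.0467];print(f,s[i],c[i],z,np.hypot(*p),(np.degrees(np.arctan2(p[1],p[0]))+180)%360)
    print(np.array2string(g[226:246,302:326],max_line_width=200))
```

```text
D [300 226  17  22 171] [307.924  239.6667] 0.08 0.11375509440038344 335.1088722207413
D [300 226  17  22 171] [307.924  239.6667] 0.084 0.11684355980381303 334.1178529870691
[[ 94  98  92  91  92  94  95  97  96  85  74  57  56  69  71  83  79  82  78  83  82  79  82  69]
 [ 93  94  92  94  96  94  96  91  83  74  60  50  61  71  81  81  77  82  78  82  85  81  76  63]
 [ 97  92  95  94  99  92  83  84  63  56  57  64  71  77  82  78  74  80  82  85  96  88  82  68]
 [ 97  97  96  97  89  87  75  59  50  53  66  82  92  90  81  77  75  85  91 101 108 108  94  80]
 [ 97  91  90  88  76  73  57  51  52  65  89 101 110 101  93  88  82  83  92 104 110 112 103  96]
 [ 96  81  82  70  62  58  49  48  59  81 101 113 111 111 109  99  96  82  87  97 106 112 108  99]
 [ 80  71  65  55  52  55  55  58  61  93 106 112 115 117 113 111 108  94  77  81  93  98 100 100]
 [ 60  63  55  51  54  55  53  60  61  73  94 105 116 117 115 115 110  98  76  66  71  84  86  82]
 [ 56  52  51  56  55  57  58  55  57  66  83 101 114 116 111 113 112 100  77  64  57  59  63  73]
 [ 54  53  50  56  58  57  59  56 
[... 2512 characters left out ...]
3  40]
 [ 83  82  83  83  84  79  84  74  61  57  44  39  43  44  54  57  56  55  54  46  34  29  26  38]
 [ 82  85  87  81  85  75  84  78  77  64  57  48  51  54  54  55  55  55  54  42  39  32  28  35]
 [ 81  79  80  80  83  85  79  78  71  66  59  59  54  55  50  57  54  53  53  41  27  35  32  33]
 [ 72  76  75  74  83  81  75  70  63  67  64  59  58  56  57  62  51  48  43  39  34  31  33  36]
 [ 77  70  74  75  71  67  65  63  61  62  57  54  52  54  52  47  60  51  51  40  35  27  33  31]
 [ 72  67  72  67  66  57  65  60  54  59  56  56  55  59  55  55  51  52  50  38  31  22  30  33]
 [ 66  60  61  62  57  60  59  58  51  54  51  51  59  50  52  54  61  55  44  39  30  35  33  37]]
```

Run:
```python
from g import *
for a in(-20,-18,-10,-8,-6,-4,-2,0,2):
    t=np.radians(a)+np.pi-.075;u=np.array([np.cos(t),np.sin(t)]);v=np.array([-u[1],u[0]]);C=np.array([.559,-.0467])
    c=[proj("side",np.r_[C+r*u+s*v,.088]) for r,s in((.092,-.015),(.112,-.015),(.112,.015),(.092,.015))]
    print(a,proj("side",np.r_[C+.102*u,.088]),np.array(c).round(1).tolist())
gen([-3,-3]+[-4]*22,.5)
```

```text
-20 [306.2062 234.4672] [[299.3, 233.9], [303.1, 238.9], [313.1, 235.1], [309.2, 230.1]]
-18 [307.3738 233.9961] [[300.5, 233.6], [304.5, 238.5], [314.3, 234.4], [310.2, 229.5]]
-10 [311.7518 231.8236] [[304.9, 232.1], [309.9, 236.6], [318.6, 231.5], [313.6, 227.1]]
-8 [312.7663 231.2128] [[306.0, 231.7], [311.1, 236.0], [319.6, 230.7], [314.4, 226.5]]
-6 [313.7461 230.5767] [[307.0, 231.2], [312.4, 235.4], [320.5, 229.9], [315.1, 225.8]]
-4 [314.6901 229.9162] [[308.0, 230.7], [313.6, 234.8], [321.4, 229.1], [315.8, 225.1]]
-2 [315.597  229.2325] [[309.0, 230.2], [314.7, 234.2], [322.2, 228.3], [316.5, 224.4]]
0 [316.4659 228.5264] [[309.9, 229.7], [315.8, 233.5], [323.0, 227.4], [317.1, 223.7]]
2 [317.2957 227.799 ] [[310.8, 229.1], [316.9, 232.8], [323.7, 226.5], [317.7, 222.9]]
[[1.5, 2.5, 0], [3, 5.5, 0], [4.5, 9.5, 0], [5.5, 13.5, 0], [6.5, 17.5, 0], [7, 21.5, 0], [7.5, 25.5, 0], [7.5, 30, 0]]
[[-0, 4, 0], [-0.5, 8, 0], [-1.5, 12, 0], [-2.5, 16.5, 0], [-3.5, 20, 0], [-5.5, 24, 0], [-7, 28, 0], [-9.5, 31.5, 0]]
[[-2, 3.5, 0], [-5, 6.5, 0], [-7.5, 9.5, 0], [-10.5, 12.5, 0], [-14, 15, 0], [-17.5, 17.5, 0], [-21, 19.5, 0], [-24.5, 21.5, 0]]
```

send_rows:
  slide:
    - [1.5, 2.5, 0]
    - [3, 5.5, 0]
    - [4.5, 9.5, 0]
    - [5.5, 13.5, 0]
    - [6.5, 17.5, 0]
    - [7, 21.5, 0]
    - [7.5, 25.5, 0]
    - [7.5, 30, 0]
  roll: [0, 0, 0, 0, 0, 0, 0, 0]
  claw: [0.2, 0.2, 0.2, 0.2, 0.2, 0.2, 0.2, 0.2]

```text
t: 19.98
eef_pos: [0.6233, -0.0473, 0.1353]
tool_rot: [-0.0, 1.0, 0.001, 0.001]
contact_force: [2.8, 0.4, 3.9]
gripper_width: 0.337
grasp_force: 42.5
```

send_rows:
  slide:
    - [0, 4, 0]
    - [-0.5, 8, 0]
    - [-1.5, 12, 0]
    - [-2.5, 16.5, 0]
    - [-3.5, 20, 0]
    - [-5.5, 24, 0]
    - [-7, 28, 0]
    - [-9.5, 31.5, 0]
  roll: [0, 0, 0, 0, 0, 0, 0, 0]
  claw: [0.2, 0.2, 0.2, 0.2, 0.2, 0.2, 0.2, 0.2]

```text
t: 20.65
eef_pos: [0.6139, -0.0797, 0.1353]
tool_rot: [0.0, 1.0, 0.0, 0.001]
contact_force: [1.8, -1.1, 6.6]
gripper_width: 0.338
grasp_force: 42.6
```

send_rows:
  slide:
    - [-2, 3.5, 0]
    - [-5, 6.5, 0]
    - [-7.5, 9.5, 0]
    - [-10.5, 12.5, 0]
    - [-14, 15, 0]
    - [-17.5, 17.5, 0]
    - [-21, 19.5, 0]
    - [-24.5, 21.5, 0]
  roll: [0, 0, 0, 0, 0, 0, 0, 0]
  claw: [0.2, 0.2, 0.2, 0.2, 0.2, 0.2, 0.2, 0.2]

```text
t: 21.32
eef_pos: [0.589, -0.1016, 0.1352]
tool_rot: [0.0, 1.0, 0.0, 0.001]
contact_force: [-0.5, -0.5, 7.2]
gripper_width: 0.336
grasp_force: 42.7
```

```bash
cat >> g.py <<'E'
def fine(f):
    """lug from the dark blob on the top view's rim, against the pointer azimuth; box around the pointer side"""
    g=cv2.imread(f"pics/{f}_top.png").max(2);m=np.zeros_like(g);sl=(slice(246,266),slice(258,292));m[sl]=g[sl]<80
    n,l,s,c=cv2.connectedComponentsWithStats(m)
    for i in range(1,n):
        if s[i,4]>15:
            p=plane("top",c[i],.086)[:2]-[.559,-.0467];print("blob",s[i],c[i],np.hypot(*p),(np.degrees(np.arctan2(p[1],p[0]))-175.7+180)%360-180)
E
python3 - <<'E'
from g import *
look("F");fine("D");fine("F")
f=lambda a:cv2.convertScaleAbs(cv2.resize(a[215:290,240:340],None,fx=5,fy=5),alpha=1.7)
A=f(cv2.imread("pics/F_top.png"));cv2.imwrite("pics/c6.png",A)
E
```

```text
t 21.3167 eef [ 0.589  -0.1016  0.1352] F [-0.4751 -0.4525  7.1862]
top t=21.317 [(10, 116, 0.36), (140, 154, 0.6), (164, 176, 0.39), (346, 0, 0.43)]
side t=21.367 [(0, 26, 0.59), (116, 132, 0.27), (340, 26, 0.45)]
blob [288 246   4  10  36] [289.5833 250.2778] 0.07613452822286781 14.632736698906626
blob [264 253  13  11  92] [270.5543 258.2717] 0.10645628086316711 -17.941012188998684
blob [286 262   6   4  18] [289.1111 263.7222] 0.11375569955876304 10.738404861300978
blob [288 246   4   9  35] [289.5429 249.9714] 0.07525589451922216 14.65746021940879
blob [270 256  14   9  85] [277.2471 260.2471] 0.10593039254900484 -7.206831278277008
blob [287 261   5   5  20] [289.1  263.45] 0.11298790267699607 10.761614997452966
```

View pics/c6.png

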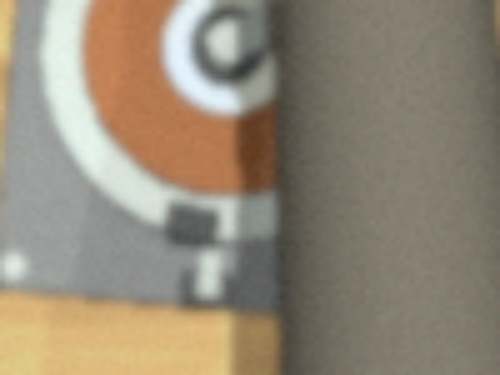

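The crop shows the lug at (192,223), slightly left of the pointer at (212,262). Both measures put the wheel at -7°. I'll refit the friction to that pulse and compute the next one.

Run:
```python
from g import *
from scipy.optimize import brentq
p=lambda r,k:[r/2]+[r]*k+[r/2]+[0]*9
fits=[]
for J in(.022,.024,.028,.034): fits.append((J,brentq(lambda T:sim(0,0,p(14,6),T,J)[1]-10.8,.05,.11)))
print(fits)
for r,k in((14,4),(14,5),(15,3),(15,4),(16,3),(16,4)): print(r,k,[round(float(sim(0,0,p(r,k),T,J)[1]),1) for J,T in fits])
gen([8]+[15]*4+[7]+[0]*10,.5) if 0 else None
```

```text
[(0.022, 0.08124714219857747), (0.024, 0.07979727445274129), (0.028, 0.07702359809082057), (0.034, 0.07317082970368277)]
14 4 [5.9, 5.9, 5.8, 5.8]
14 5 [8.3, 8.2, 8.2, 8.2]
15 3 [4.9, 4.9, 4.8, 4.6]
15 4 [7.6, 7.5, 7.4, 7.2]
16 3 [6.1, 6.0, 5.8, 5.6]
16 4 [9.4, 9.2, 9.0, 8.7]
```

Run:
```python
from g import *
gen([7.5]+[15]*4+[7.5,0,0]+[0]*4+[-3]+[-4]*17+[0,0],.5)
```

```text
[[6.5, -4, 0], [18.5, -14, 0], [27.5, -26.5, 0], [33, -41.5, 0], [34, -57, 0], [33.5, -64.5, 0], [33.5, -64.5, 0], [33.5, -64.5, 0]]
[[-0, -0, 0], [-0, -0, 0], [-0, -0, 0], [-0, -0, 0], [0, 3, 0], [0.5, 7, 0], [0.5, 11.5, 0], [0.5, 15.5, 0]]
[[-0.5, 4, 0], [-1.5, 8, 0], [-2.5, 12.5, 0], [-3.5, 16, 0], [-5.5, 20, 0], [-7, 24, 0], [-9.5, 27.5, 0], [-11.5, 31, 0]]
[[-3, 3, 0], [-5.5, 6, 0], [-8.5, 9, 0], [-12, 11.5, 0], [-15.5, 14, 0], [-19, 16, 0], [-19, 16, 0], [-19, 16, 0]]
```

send_rows:
  slide:
    - [6.5, -4, 0]
    - [18.5, -14, 0]
    - [27.5, -26.5, 0]
    - [33, -41.5, 0]
    - [34, -57, 0]
    - [33.5, -64.5, 0]
    - [33.5, -64.5, 0]
    - [33.5, -64.5, 0]
  roll: [0, 0, 0, 0, 0, 0, 0, 0]
  claw: [0.2, 0.2, 0.2, 0.2, 0.2, 0.2, 0.2, 0.2]

```text
t: 22.08
eef_pos: [0.6221, -0.0351, 0.1352]
tool_rot: [-0.0, 1.0, 0.001, 0.0]
contact_force: [-0.3, 0.7, 7.9]
gripper_width: 0.338
grasp_force: 42.7
```

send_rows:
  slide:
    - [0, 0, 0]
    - [0, 0, 0]
    - [0, 0, 0]
    - [0, 0, 0]
    - [0, 3, 0]
    - [0.5, 7, 0]
    - [0.5, 11.5, 0]
    - [0.5, 15.5, 0]
  roll: [0, 0, 0, 0, 0, 0, 0, 0]
  claw: [0.2, 0.2, 0.2, 0.2, 0.2, 0.2, 0.2, 0.2]

```text
t: 22.75
eef_pos: [0.6232, -0.0518, 0.1352]
tool_rot: [-0.0, 1.0, 0.0, 0.001]
contact_force: [1.3, -0.4, 7.6]
gripper_width: 0.334
grasp_force: 42.6
```

send_rows:
  slide:
    - [-0.5, 4, 0]
    - [-1.5, 8, 0]
    - [-2.5, 12.5, 0]
    - [-3.5, 16, 0]
    - [-5.5, 20, 0]
    - [-7, 24, 0]
    - [-9.5, 27.5, 0]
    - [-11.5, 31, 0]
  roll: [0, 0, 0, 0, 0, 0, 0, 0]
  claw: [0.2, 0.2, 0.2, 0.2, 0.2, 0.2, 0.2, 0.2]

```text
t: 23.42
eef_pos: [0.6115, -0.0832, 0.1352]
tool_rot: [0.0, 1.0, 0.0, 0.001]
contact_force: [0.9, 0.1, 7.6]
gripper_width: 0.338
grasp_force: 42.7
```

send_rows:
  slide:
    - [-3, 3, 0]
    - [-5.5, 6, 0]
    - [-8.5, 9, 0]
    - [-12, 11.5, 0]
    - [-15.5, 14, 0]
    - [-19, 16, 0]
    - [-19, 16, 0]
    - [-19, 16, 0]
  roll: [0, 0, 0, 0, 0, 0, 0, 0]
  claw: [0.2, 0.2, 0.2, 0.2, 0.2, 0.2, 0.2, 0.2]

```text
t: 24.08
eef_pos: [0.5923, -0.0999, 0.1352]
tool_rot: [0.001, 1.0, -0.0, 0.001]
contact_force: [0.7, -1.6, 7.4]
gripper_width: 0.337
grasp_force: 42.7
```

Run:
```python
from g import *
look("G");fine("G")
```

```text
t 24.0833 eef [ 0.5923 -0.0999  0.1352] F [ 0.7124 -1.6026  7.3803]
top t=24.083 [(4, 116, 0.27), (140, 154, 0.6), (166, 176, 0.4)]
side t=24.133 [(0, 30, 0.32), (120, 132, 0.37), (356, 30, 0.32)]
blob [284 246   8  20 114] [288.4737 256.6842] 0.09376885339073332 10.856177994554969
```

Run:
```python
from g import *
for a in(0,5,10):
    t=np.radians(a+175.7);u=np.array([np.cos(t),np.sin(t)]);v=np.array([-u[1],u[0]]);C=np.array([.559,-.0467])
    print(a,[np.round(proj("top",np.r_[C+r*u+s*v,.088]),1).tolist() for r,s in((.102,0),(.092,-.015),(.112,-.015),(.112,.015),(.092,.015))])
print("ptr",proj("top",[.442,-.0373,.092]))
for f in"FG":print(np.array2string(cv2.imread(f"pics/{f}_top.png").max(2)[250:276,266:300],max_line_width=250))
```

```text
0 [[282.0, 259.6], [277.1, 255.6], [276.4, 262.6], [286.9, 263.6], [287.6, 256.5]]
5 [[285.1, 259.7], [279.9, 256.2], [279.8, 263.2], [290.4, 263.3], [290.4, 256.2]]
10 [[288.3, 259.6], [282.7, 256.5], [283.3, 263.6], [293.8, 262.7], [293.2, 255.6]]
ptr [281.318  264.9561]
[[134 130 124 114 103  97  95  98 101 104 106 105 107 106 106 106 107 109 107 108 105  96  78  64  61  61  67  69  62  50  45  46  48  55]
 [133 133 131 128 120 107  96  97  95  99 101 104 104 106 106 109 109 107 106 107 105  98  80  65  62  62  64  68  60  49  44  45  54  52]
 [136 134 131 134 131 125 113 106 105  99  96  98  96  99 100 100 102 104 102 104 104  94  78  63  61  63  68  65  58  49  43  45  48  53]
 [133 133 134 132 133 132 126 126 119 112 105 101  95  97  95  95  98  99  99  99  99  92  76  66  62  62  68  69  66  52  45  44  50  51]
 [134 133 134 135 135 134 130 126 118 112 112 108 103 101 103 103 105 103 106 105 103  94  79  71  72  73  76  77  73  55  48  48  52  56]
 [133 131 135 132 132 133 127 113  98  97  95  99 100 107 110 115 116 119 121 122 117 102  86  80  81  81  84  85  76  59  47  47  
[... 5703 characters left out ...]
 55]
 [ 85  86  85  84  86  86  86  84  85  79  67  63  74  93 121 129 125 108  85  65  58  57  56  59  55  56  58  54  50  45  41  47  50  56]
 [ 85  85  85  87  85  83  85  88  85  78  66  62  73  98 116 125 122 107  81  62  58  54  58  58  55  59  58  53  48  41  43  44  48  55]
 [ 84  83  83  82  85  86  83  86  85  77  63  60  69  91 107 115 114  98  75  59  52  55  59  58  60  58  58  58  49  43  41  50  51  55]
 [ 81  80  78  80  79  79  82  85  82  78  66  55  62  75  87  95  92  83  66  57  54  55  58  58  61  58  56  53  49  45  46  48  51  55]
 [ 90  85  85  83  83  83  85  87  82  76  63  57  53  60  65  63  70  66  59  54  54  56  59  55  55  54  58  56  49  43  41  48  51  55]]
```

The pixel grid shows the lug's left edge at column 283.9, where 276.7 would be on the mark. The wheel has overshot to about +11°. I'll compute a small reverse pulse.

Run:
```python
from g import *
from scipy.optimize import brentq
p=lambda r,k:[r/2]+[r]*k+[r/2]+[0]*9
print([(J,round(brentq(lambda T:sim(0,0,p(15,4),T,J)[1]-18,.01,.11),4)) for J in(.022,.024,.03)])
for r,k in((10,3),(11,3),(12,2),(12,3),(12,4),(13,3),(14,2),(14,3),(15,2),(15,3)): print(r,k,[round(float(sim(0,0,p(r,k),T,.024)[1]),1) for T in(.04,.045,.05,.055,.063,.075)])
print(S)
```

```text
[(0.022, 0.0483), (0.024, 0.0466), (0.03, 0.0421)]
10 3 [5.7, 4.6, 3.7, 3.0, 1.9, 0.6]
11 3 [7.3, 6.0, 5.0, 4.1, 2.9, 1.5]
12 2 [5.5, 4.4, 3.5, 2.9, 2.2, 1.2]
12 3 [9.1, 7.6, 6.3, 5.3, 4.0, 2.4]
12 4 [13.2, 11.2, 9.4, 8.1, 6.2, 3.8]
13 3 [11.0, 9.4, 7.9, 6.6, 5.2, 3.4]
14 2 [7.9, 6.7, 5.7, 4.7, 3.6, 2.4]
14 3 [12.9, 11.2, 9.6, 8.2, 6.4, 4.5]
15 2 [9.2, 8.0, 6.8, 5.8, 4.3, 3.1]
15 3 [14.9, 13.1, 11.4, 9.9, 7.7, 5.6]
{'C': [0.5642, -0.0473], 'R': 0.0597, 'P': [0.5931999999999998, -0.09929999999999997], 'phi': 42.92095488511389}
```

Run:
```python
from g import *
gen([-7]+[-14]*3+[-7]+[0]*3,.5)
```

```text
[[-6.5, 3.5, 0], [-20.5, 7, 0], [-35, 7.5, 0], [-49, 4, 0], [-56, 1.5, 0], [-56, 1.5, 0], [-56, 1.5, 0], [-56, 1.5, 0]]
```

send_rows:
  slide:
    - [-6.5, 3.5, 0]
    - [-20.5, 7, 0]
    - [-35, 7.5, 0]
    - [-49, 4, 0]
    - [-56, 1.5, 0]
    - [-56, 1.5, 0]
    - [-56, 1.5, 0]
    - [-56, 1.5, 0]
  roll: [0, 0, 0, 0, 0, 0, 0, 0]
  claw: [0.2, 0.2, 0.2, 0.2, 0.2, 0.2, 0.2, 0.2]

```text
t: 24.85
eef_pos: [0.5357, -0.1007, 0.1351]
tool_rot: [0.0, 1.0, 0.0, 0.0]
contact_force: [-0.4, -2.1, 9.7]
gripper_width: 0.34
grasp_force: 42.9
```

send_rows:
  slide:
    - [0, 0, 0]
    - [0, 0, 0]
    - [0, 0, 0]
    - [0, 0, 0]
    - [0, 0, 0]
    - [0, 0, 0]
    - [0, 0, 0]
    - [0, 0, 0]
  roll: [0, 0, 0, 0, 0, 0, 0, 0]
  claw: [0.2, 0.2, 0.2, 0.2, 0.2, 0.2, 0.2, 0.2]

```text
t: 25.52
eef_pos: [0.536, -0.1008, 0.1351]
tool_rot: [0.0, 1.0, 0.0, 0.0]
contact_force: [-0.4, -1.0, 10.7]
gripper_width: 0.339
grasp_force: 43.0
```

Run:
```python
from g import *
look("H");fine("H")
print(np.array2string(cv2.imread("pics/H_top.png").max(2)[254:268,266:300],max_line_width=250))
```

```text
t 25.5167 eef [ 0.536  -0.1008  0.1351] F [-0.4105 -0.9762 10.6707]
top t=25.517 [(0, 114, 0.35), (140, 148, 0.57), (354, 114, 0.35)]
side t=25.567 [(0, 28, 0.48), (106, 114, 0.19), (348, 28, 0.41)]
blob [275 246  17  20 174] [285.9598 257.4655] 0.09556073487836803 6.442617010267156
[[133 133 134 134 132 131 132 131 132 126 122 113 107 102 104 105 103 106 106 101  94  79  65  63  66  68  70  65  52  42  48  52  54  54]
 [130 132 132 134 130 134 134 132 130 130 129 126 120 115 113 112 115 115 114 113 104  85  72  67  73  79  80  69  52  44  47  51  52  56]
 [121 129 132 130 135 134 131 131 132 131 129 127 116 106  99  98 100 101 100 100  96  78  68  70  75  82  79  70  52  45  47  48  52  57]
 [104 115 125 129 130 130 132 131 132 132 129 123 100  79  73  70  74  75  76  72  71  58  59  68  74  79  81  73  56  43  44  49  53  58]
 [ 86  97 105 114 122 126 130 132 133 132 131 119  92  65  60  57  58  58  58  57  56  45  47  64  75  79  83  74  58  45  45  48  51  56]
 [ 81  83  88  98 104 109 121 125 127 130 128 116  89  63  58  56  55  58  56  56  52  42  48  65  75  82  83  76  58  46
[... 430 characters left out ...]
 59]
 [ 88  85  85  85  86  85  82  82  81  79  78  70  63  55  57  58  53  47  45  46  48  44  49  53  58  58  60  54  47  45  49  48  51  53]
 [ 87  84  84  85  86  85  84  85  84  83  82  80  73  67  76  81  77  70  60  55  54  49  52  54  55  58  56  54  46  43  50  51  50  55]
 [ 85  84  86  84  83  85  84  86  85  85  85  85  83  85 100 106 106  98  84  76  68  62  58  57  57  56  57  53  47  42  43  50  54  55]
 [ 83  83  85  82  85  87  84  84  85  85  86  86  85  96 111 122 122 114  98  86  78  64  58  55  55  57  56  52  42  43  46  49  52  56]
 [ 85  86  83  85  85  84  83  84  86  86  84  82  86  94 117 128 128 121 101  87  79  68  62  56  57  56  57  51  45  43  43  51  53  55]]
```

The lug now spans columns 277.9 to 288.9, centred at 283.4 against 282.0 for the mark, so it's about +2° off. One last small reverse pulse should close that.

Run:
```python
from g import *
for q in([5,10,10,5],[6,11,11,6],[5,10,5]):print(q,[round(float(sim(0,0,q+[0]*6,T,.024)[1]),1) for T in(.04,.045,.05,.055,.063)])
gen([-5,-10,-10,-5]+[0]*4,.5)
```

```text
[5, 10, 10, 5] [3.2, 2.5, 2.0, 1.6, 1.0]
[6, 11, 11, 6] [4.7, 3.7, 2.8, 2.3, 1.6]
[5, 10, 5] [1.3, 0.9, 0.7, 0.5, 0.3]
[[-4.5, -3, 0], [-13, -9, 0], [-20, -16.5, 0], [-23, -21, 0], [-23, -21, 0], [-23, -21, 0], [-23, -21, 0], [-23, -21, 0]]
```

send_rows:
  slide:
    - [-4.5, -3, 0]
    - [-13, -9, 0]
    - [-20, -16.5, 0]
    - [-23, -21, 0]
    - [-23, -21, 0]
    - [-23, -21, 0]
    - [-23, -21, 0]
    - [-23, -21, 0]
  roll: [0, 0, 0, 0, 0, 0, 0, 0]
  claw: [0.2, 0.2, 0.2, 0.2, 0.2, 0.2, 0.2, 0.2]

```text
t: 26.28
eef_pos: [0.5128, -0.0797, 0.1351]
tool_rot: [0.0, 1.0, 0.0, -0.0]
contact_force: [-0.7, -0.3, 11.3]
gripper_width: 0.336
grasp_force: 43.1
```

send_rows:
  slide:
    - [0, 0, 0]
    - [0, 0, 0]
    - [0, 0, 0]
    - [0, 0, 0]
    - [0, 0, 0]
    - [0, 0, 0]
    - [0, 0, 0]
    - [0, 0, 0]
  roll: [0, 0, 0, 0, 0, 0, 0, 0]
  claw: [0.2, 0.2, 0.2, 0.2, 0.2, 0.2, 0.2, 0.2]

```text
t: 26.95
eef_pos: [0.5128, -0.0797, 0.1351]
tool_rot: [0.0, 1.0, 0.0, -0.0]
contact_force: [-1.4, -1.1, 11.0]
gripper_width: 0.338
grasp_force: 43.1
```

Run:
```python
from g import *
look("I")
print(np.array2string(cv2.imread("pics/I_top.png").max(2)[256:267,268:298],max_line_width=250))
```

```text
t 26.95 eef [ 0.5128 -0.0797  0.1351] F [-1.3929 -1.0708 10.9975]
top t=26.950 [(0, 118, 0.25), (352, 118, 0.25)]
side t=27.000 [(0, 26, 0.32), (80, 90, 0.31), (106, 120, 0.14), (344, 26, 0.32)]
[[130 130 129 132 131 131 131 129 128 116  90  66  55  52  52  44  40  43  47  52  54  56  59  60  59  64  66  65  68  68]
 [118 126 129 130 129 131 128 130 127 113  82  53  42  36  40  34  39  42  49  52  55  56  59  61  62  65  67  65  65  69]
 [104 114 121 126 129 129 131 128 125 109  76  48  32  33  34  33  38  40  47  52  53  56  59  62  62  64  66  64  68  68]
 [ 86  96 103 111 118 124 128 129 122 104  73  48  37  34  32  33  39  41  44  52  53  55  58  59  66  62  67  67  67  68]
 [ 81  82  84  91 103 111 116 120 117  98  69  47  35  29  32  35  40  44  47  50  54  56  57  62  63  65  63  66  65  65]
 [ 84  81  79  79  84  90  98 103  98  85  62  48  35  33  35  33  39  40  46  48  51  57  56  61  59  62  65  66  68  70]
 [ 83  82  83  81  81  81  80  81  77  65  55  46  38  35  33  36  36  43  47  49  55  57  58  61  60  63  65  64  65  67]
 [ 82  82  85  82  82  84  82  78  72  61  53  45  45  40  34  36  42  40  48  51  51  56  57  60  60  64  65  67  67  68]
 [ 85  84  85  85  84  85  84  82  78  74  60  59  52  51  53  51  44  45  43  50  53  59  56  58  63  61  63  67  67  66]
 [ 85  85  84  84  85  83  83  82  83  79  73  69  67  65  64  53  51  44  46  52  55  54  57  60  63  63  64  65  67  68]
 [ 84  83  86  85  85  83  84  84  85  83  80  77  76  71  71  64  52  45  46  48  53  55  57  60  60  64  61  65  67  65]]
```

send_rows:
  slide:
    - [0, 0, 0]
    - [0, 0, 0]
    - [0, 0, 0]
    - [0, 0, 0]
    - [0, 0, 0]
    - [0, 0, 0]
    - [0, 0, 0]
    - [0, 0, 0]
  roll: [0, 0, 0, 0, 0, 0, 0, 0]
  claw: [0.38, 0.42, 0.5, 0.6, 0.75, 0.9, 1, 1]

```text
t: 27.72
eef_pos: [0.5134, -0.0794, 0.1342]
tool_rot: [-0.0, 1.0, 0.0, -0.0]
contact_force: [1.3, -0.1, 0.7]
gripper_width: 1.0
grasp_force: 0.0
```

send_rows:
  slide:
    - [0, 0, -3]
    - [0, 0, -12]
    - [0, 0, -28]
    - [0, 0, -48]
    - [0, 0, -68]
    - [0, 0, -88]
    - [0, 0, -100]
    - [0, 0, -105]
  roll: [0, 0, 0, 0, 0, 0, 0, 0]
  claw: [1, 1, 1, 1, 1, 1, 1, 1]

```text
t: 28.38
eef_pos: [0.5148, -0.0794, 0.2423]
tool_rot: [0.0, 1.0, 0.0, 0.002]
contact_force: [0.3, 0.1, 0.3]
gripper_width: 0.997
grasp_force: 0.0
```

send_rows:
  slide:
    - [0, 10, 0]
    - [0, 35, 0]
    - [0, 65, 0]
    - [0, 95, 0]
    - [0, 125, 0]
    - [0, 155, 0]
    - [0, 185, 0]
    - [0, 215, 0]
  roll: [0, 0, 0, 0, 0, 0, 0, 0]
  claw: [1, 1, 1, 1, 1, 1, 1, 1]

```text
t: 29.05
eef_pos: [0.5125, -0.2965, 0.2382]
tool_rot: [-0.0, 1.0, 0.0, -0.001]
contact_force: [0.5, 0.4, -0.2]
gripper_width: 0.999
grasp_force: 0.0
```

send_rows:
  slide:
    - [0, 25, 0]
    - [0, 45, 0]
    - [0, 60, 0]
    - [0, 65, 0]
    - [0, 65, 0]
    - [0, 65, 0]
    - [0, 65, 0]
    - [0, 65, 0]
  roll: [0, 0, 0, 0, 0, 0, 0, 0]
  claw: [1, 1, 1, 1, 1, 1, 1, 1]

```text
t: 29.72
eef_pos: [0.5143, -0.3577, 0.2394]
tool_rot: [-0.0, 1.0, 0.002, 0.0]
contact_force: [-0.1, 0.2, 0.0]
gripper_width: 0.998
grasp_force: 0.0
```

Run:
```python
from g import *
look("K");fine("K")
print(np.array2string(cv2.imread("pics/K_top.png").max(2)[254:276,268:298],max_line_width=250))
```

```text
t 29.7167 eef [ 0.5143 -0.3577  0.2394] F [-0.1129  0.2034  0.0231]
top t=29.717 [(0, 8, 0.47), (354, 8, 0.47)]
side t=29.767 [(0, 6, 0.5), (78, 88, 0.37), (346, 6, 0.41)]
blob [276 257  13   9  74] [282.3649 261.0541] 0.10603317458103788 0.7703626914195354
[[144 144 144 146 144 144 142 138 137 130 123 116 110 111 114 114 114 116 116 114 115 112 114 116 128 132 134 135 138 143]
 [147 144 144 145 144 147 146 145 142 136 129 125 122 123 125 125 125 127 128 129 133 135 134 136 141 142 142 144 144 143]
 [141 143 144 145 144 146 144 144 142 134 121 109 108 109 110 111 111 110 116 124 132 140 142 142 144 145 142 145 146 144]
 [130 139 142 144 147 144 142 144 141 126  99  82  77  78  82  80  79  80  88 102 118 136 141 145 144 143 145 145 145 144]
 [112 124 135 139 143 145 144 144 136 119  90  69  64  65  63  66  65  67  72  81 106 129 141 144 143 144 143 143 143 145]
 [ 95 104 114 121 132 139 141 143 135 112  84  65  63  62  62  63  61  63  63  75 104 131 141 143 144 143 144 141 140 138]
 [ 93  89  93 102 112 120 129 133 126 104  79  65  60  64  64  63  62  62  65  76 105 130 143 140 142 14
[... 1164 characters left out ...]
 67  79 103 130 141 138 119  93  75  77  86  93  92  93  92  91  93  95  94  97  94]
 [ 94  92  96  95  92  89  88  81  69  66  80 105 131 139 137 120  91  71  72  84  91  94  91  95  94  94  93  93  93  92]
 [ 94  92  95  94  90  91  87  81  70  66  80 108 130 138 135 118  87  67  70  83  93  93  93  94  95  94  92  93  93  93]
 [ 91  93  94  93  90  89  88  82  70  65  75  99 119 125 126 108  83  67  70  83  91  94  93  94  95  93  94  93  94  91]
 [ 87  88  88  89  89  89  90  81  72  61  66  83  94 103 101  91  72  65  70  84  92  92  95  94  93  94  93  93  95  94]
 [ 92  92  88  93  90  91  92  82  73  61  62  67  70  74  74  69  66  65  76  84  90  91  93  92  95  94  92  96  95  95]]
```

With a clear view the lug sits within about 1° of the pointer, and the gripper is open and well away. I'll check that everything is at rest and hand in.

Run:
```python
from g import *
look("Z",("top",));fine("Z");o=bot.get_obs();print(np.abs(o["joint_vel"]).max(),o["contact_force"])
print(bot.hand_in())
```

```text
t 29.8167 eef [ 0.5142 -0.3582  0.2395] F [ 0.3089 -0.3894  0.3423]
top t=29.817 [(0, 8, 0.47), (354, 8, 0.47)]
blob [277 257  13   8  71] [282.6056 261.1268] 0.10618650312112571 1.1473618317441776
0.004473461747851699 [-0.5251  0.0023 -0.3556]
the job is handed in; nothing more can be done
None
```

I handed the job in at about 30 s with no verdict returned: the wheel ran counter-clockwise at an estimated 2.0–2.1 rad/s (19–20 turns a minute, from a friction model checked against camera sightings of the lug) for about 7 s, and stopped with the lug within about 1° of the pointer after a forward nudge overshot and I cranked it back about 10°, knob released and arm clear and at rest.

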